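Load the bearing gauge: index the rotary table by counted handwheel turns

TASK

Get the bearing gauge ready for its run: first take the brass setting ring out of the front nest and lay it flat in its open case. Then load every ball bearing from the blue-grey mat, one to a nest and flat so that it holds the nest's sensing pin down, always at the front nest; after each one turn the handwheel two full turns, which carries the rotary table on by a quarter so that the bearing goes in under the white hood and the next, empty nest comes squarely to the front. When all of them are under the hood, slide the clear guard fully shut by its knob; leave the other things on the bench where they are.

Things in the scene. Friction and masses are not known exactly. Their poses are not given: they have to be found in the camera images.
- indexer: Gauging machine, fixed: grey round base, rotary table, white hood over its rear, measuring post behind. Origin on the table axis at bench height; its x points from front (loading side) to rear, y to its left, z up. Table: radius 109 mm, top 70 mm up. Hood: all with x above -31 mm, underside 92 mm up (seated bearings pass below it), top 96 mm. Post, 240 mm high, behind x = 70 mm.
- table (a joint): Turn of the rotary table, rad, clockwise seen from above positive, 0 at the start. Geared 8 to 1 to the handwheel (worm): two wheel turns = a quarter turn (1.571 rad), in the same sense. Stiff: it can in practice be moved by the handwheel only, and it stays where it is left.
- handwheel (a joint): Turn of the handwheel, rad, clockwise seen from above positive, 0 at the start; turns without end either way, about 6 N at its handle.
- wheel_axis (a point): Point on the handwheel's upright axis at the height of crank_grip. Black rim of 129 mm diameter, its top 97 mm above the bench.
- crank_grip (a point): Middle of the handwheel's upright handle (black, round, 19 to 21 mm diameter, from 99 to 152 mm above the bench; this point 130 mm up, 48 mm from the wheel axis). It spins freely on its pin, so a gripper can hold it and go round in a circle without turning itself. It starts on the side toward the robot.
- loading_station (a point): Fixed point at the front, x = -75 mm from the table axis, 73 mm above the bench: where a nest stands when the table is on station (nest centre within 4 mm of it). The opening above it spans x = -117 to -31 mm and y = -121 to 121 mm of indexer; the rails and front bar round it are 102 mm high, the parked guard 107 mm.
- nest_0 (a point): Nest centre on the table, on its seat face 73 mm up (aluminium disc, 68 mm diameter). Four brass dowels, 6 mm diameter, 11 mm tall, tapered, stand on a 57 mm circle at 35 degrees either side of the table radius, in and out: 2 mm play round a 47 mm part; the two sides across the radius are free for fingers. At the front at the start, holding the setting ring.
- nest_1 (a point): Nest centre on the table, on its seat face 73 mm up (aluminium disc, 68 mm diameter). Four brass dowels, 6 mm diameter, 11 mm tall, tapered, stand on a 57 mm circle at 35 degrees either side of the table radius, in and out: 2 mm play round a 47 mm part; the two sides across the radius are free for fingers. Empty; at the front after 2 clockwise wheel turns.
- nest_2 (a point): Nest centre on the table, on its seat face 73 mm up (aluminium disc, 68 mm diameter). Four brass dowels, 6 mm diameter, 11 mm tall, tapered, stand on a 57 mm circle at 35 degrees either side of the table radius, in and out: 2 mm play round a 47 mm part; the two sides across the radius are free for fingers. Empty; at the front after 4 clockwise wheel turns.
- nest_3 (a point): Nest centre on the table, on its seat face 73 mm up (aluminium disc, 68 mm diameter). Four brass dowels, 6 mm diameter, 11 mm tall, tapered, stand on a 57 mm circle at 35 degrees either side of the table radius, in and out: 2 mm play round a 47 mm part; the two sides across the radius are free for fingers. Empty; at the front after 6 clockwise wheel turns.
- pin_0 (a joint): Copper sensing pin of nest_0, 5.6 mm diameter, in the seat 18 mm from the nest's centre toward the table's axis: 0 = up, standing 3.5 mm proud, 0.0035 m = pressed flush. A light spring; the weight of a flat-lying part holds it down.
- pin_1 (a joint): Copper sensing pin of nest_1, 5.6 mm diameter, in the seat 18 mm from the nest's centre toward the table's axis: 0 = up, standing 3.5 mm proud, 0.0035 m = pressed flush. A light spring; the weight of a flat-lying part holds it down.
- pin_2 (a joint): Copper sensing pin of nest_2, 5.6 mm diameter, in the seat 18 mm from the nest's centre toward the table's axis: 0 = up, standing 3.5 mm proud, 0.0035 m = pressed flush. A light spring; the weight of a flat-lying part holds it down.
- pin_3 (a joint): Copper sensing pin of nest_3, 5.6 mm diameter, in the seat 18 mm from the nest's centre toward the table's axis: 0 = up, standing 3.5 mm proud, 0.0035 m = pressed flush. A light spring; the weight of a flat-lying part holds it down.
- guard (a joint): Slide of the clear guard in its aluminium frame, m: 0 = open, parked over the hood; 0.084 = fully shut against the front bar, over the front opening. Moves along the machine's -x (toward the front); about 2 N, stays where it is left.
- guard_knob (a point): Middle of the guard's black mushroom knob: 24 mm diameter at its head, 30 mm tall, from 107 to 137 mm above the bench, this point 127 mm up. Moves with the guard.
- gauge_case: Black instrument case, 138 mm deep (its x) by 190 mm wide (its y), fixed, open: its lid stands upright along its rear edge (x = +69 mm), 175 mm high. Origin at the centre of the underside. Inside, a flat bed of 129 by 184 mm lies 23 mm up, walls 3 mm thick rise to 38 mm.
- setting_ring_centre (a point): Centre (half-way up) of the brass setting ring: 47 mm outside diameter, 24 mm bore, 14 mm thick, 130 g, loose, to be gripped by its outside; it starts lying in the front nest.
- bearing_1_centre (a point): Centre (half-way up) of a loose steel ball bearing, 47 mm outside diameter, 20 mm bore, 14 mm thick, about 90 g, either face up, to be gripped by its outside. Starts flat on the 2 mm mat; not every bearing is there at every start (two or three are).
- bearing_2_centre (a point): Centre (half-way up) of a loose steel ball bearing, 47 mm outside diameter, 20 mm bore, 14 mm thick, about 90 g, either face up, to be gripped by its outside. Starts flat on the 2 mm mat; not every bearing is there at every start (two or three are).
- bearing_3_centre (a point): Centre (half-way up) of a loose steel ball bearing, 47 mm outside diameter, 20 mm bore, 14 mm thick, about 90 g, either face up, to be gripped by its outside. Starts flat on the 2 mm mat; not every bearing is there at every start (two or three are).
- bearing_4_centre (a point): Centre (half-way up) of a loose steel ball bearing, 47 mm outside diameter, 20 mm bore, 14 mm thick, about 90 g, either face up, to be gripped by its outside. Starts flat on the 2 mm mat; not every bearing is there at every start (two or three are).
- pulley: Bystander: loose two-step cone pulley, 50 mm wide, 35 mm tall, origin under its centre, to be left alone.
There are look-alikes about, which are no part of the job. What is shaped like the part that bears bearing_2_centre but orange is not meant.

How it is judged:
By the outcome, as a careful person would: the job done as asked, in the order asked, and still so for the second after the job is handed in, with the robot touching nothing.
Of bearing_1, bearing_2, bearing_3, bearing_4 only 2 to 3 are there at a start; the rules pass over those that are not, and their reading is None.
At some moment in a run one of bearing_1, bearing_2, bearing_3, bearing_4 may be knocked a few centimetres aside while the robot is not near it.
Once in a run the grip may slacken for a moment while it holds something.
It also fails if it takes over 210 s, if anything falls off the work surface, if the arm or the gripper's body presses on something with over 40 N, if the wrist force passes 120 N, or if a joint passes its speed limit or range.

ROBOT

A 6-joint arm with a two-finger parallel gripper is mounted at the origin on a cart in front of the work surface, level with it; the furniture and walls round the work are solid. World frame = base frame: x ahead of the robot, y to its left, z up, the work surface at z = 0. Lengths are in m, angles in rad, forces in N, time in s.
With the tool pointing down it reaches from about 0.35 to 0.775 m from the base axis. Payload 5.5 kg.
Tool frame: the origin (TCP) lies at the very end of the fingers, on their centre line; the grasp point (between the pads) lies 19 mm behind it; z points along the fingers, y is the direction in which the jaws open and shut (so a half turn about z gives the same grasp; the last joint's range is limited). The gripper opens to 85 mm and grips with 20 to 120 N. Pads are 22 mm wide; open, the fingers measure 114 mm over their backs; the gripper's body (76 mm by 85 mm) begins 54 mm behind the grasp point. The pads swing forward as they close: fully open they stand 13 mm farther back than shut.
Start: joints at [-1.425, 0.313, 0.046, 1.304, 0, 1.431], TCP at [0.162, -0.552, 0.231] pointing down, gripper open.
Joint ranges: [-2.76, 2.76], [-0.86, 1.69], [-1.03, 1.26], [-2.2, 2.34], [-1.47, 1.5], [-3.14, 3.14]. Speed limits (rad/s): [2.57, 2.57, 3.14, 3.14, 3.14, 3.14].

INTERFACE

Orientations are given as a unit quaternion [w, x, y, z].
In Python, from workcell import get_state, imaging, env, spotter gives the robot as it stands.
- The arm moves only by the tool play_rows, never from a script. Its argument "moves" is a list of rows, each an object with "claw": the finger opening in cm, from 0 to 8.54; "delta_pos": the shift along the tool's x, y, z in cm, a list of three; "twist": the turn about the tool's z in degrees. A call has 1 to 12 rows; each row is the pose to reach, as a shift and turn from the pose commanded when the call began, along the tool's axes at that moment; what a row does not reach only later rows make up. A row lasts 1/8 s, in which the tool goes at most 62.5 mm and 10.7 degrees, less where a joint would pass 70% of its speed; a pose out of reach is approached as far as the arm can. A call with a gripper value outside its range is refused whole. The fingers move at their own pace and stop on an object; "force" is the grip in N (left out, the last holds). Time passes only in rows, so rows that repeat a pose let the fingers close. It gives the time, the measured TCP pose, the force and the opening at its end, in the units of the state.
- get_state(): the state, without advancing time (a new reading comes with each control period).
- imaging.read_camera(name): name is "side" or "top"; returns the picture (384x512x3 uint8, red, green, blue); there is no depth.
- imaging.camera_info(name): a dict with "fx", "fy", "cx", "cy" (pixels), "world_to_cam" (4x4, takes a point from world to camera coordinates). Camera axes: x right, y down, z forward; pixel columns grow to the right and rows downward; lengths in m; the calibration is good to about 2 mm. A picture is of the moment at which its call begins. camera_info takes no time and is no camera call.
- env.hand_in(): hands the job in, once; it reports no verdict.
Trained networks look in the newest picture that a camera, given by its name, has taken for a name from the list of things; names that differ only in an ending like _2 or _b are one class to them, and where a whole thing is asked for, a point or a joint stands for the part that bears it (a point fixed in the world has none). Each returns a list of dicts, best first, with "conf" (0 to 1); they miss things now and then, are a little off and sometimes report something else, mostly with a low value. They report only what shows in the picture. A call takes as long as a camera call. They do not tell look-alikes from the thing itself.
- spotter.spot_in(camera, query): "extent" ([left, top, right, bottom] in pixels, round what is visible of it).
The state is a dict: "clock": time; "joint_pos": joint angles; "qvel": joint speeds; "tau": joint torques, N m; "tcp_pos": TCP position; "orientation": TCP orientation; "wrist_force": force on the tool from outside, world axes, zero at the start; "ft_torque": the same for the moment, N m; "finger_gap": finger opening in m.
Only numpy, scipy, OpenCV 4.12 (cv2) and the standard library are available. Lean on these libraries where they do the work, as an engineer would, in place of code of your own. Each camera call takes 0.05 s, during which the arm holds its last target. There are 200 camera calls.

## Working session

There is one attempt and no reset: what is moved stays moved. The work goes in short steps, Python scripts to look and compute and a tool call to move; the robot and the scene stay as the last step left them, time stands still between calls to the robot, and variables do not carry over. Pictures are saved under pics/ and viewed, about 12 in all and at most 16, crops included, and the job is handed in when it is done.

Besides the shell and the picture viewer there is one more tool, called after "Request:" by a JSON object that holds its "op" and its "data". play_rows: Moves the arm, as the interface text tells. Its arguments: {"type":"object","properties":{"moves":{"type":"array"},"force":{"type":"number"}},"required":["moves"]}

```bash
ls; mkdir -p pics
python3 - <<'E'
from workcell import get_state, imaging, env, spotter
import cv2,numpy as np
s=get_state();print(s)
ims=[]
for c in("side","top"):
    im=imaging.read_camera(c);i=imaging.camera_info(c)
    print(c,{k:np.round(v,4).tolist() for k,v in i.items()})
    cv2.imwrite(f"pics/{c}0.png",cv2.resize(im[:,:,::-1],(800,600),interpolation=cv2.INTER_CUBIC))
    for q in("bearing_1_centre","setting_ring_centre","crank_grip","guard_knob","gauge_case","indexer","pulley","nest_0"):
        print(c,q,[(np.round(d["extent"]).tolist(),round(d["conf"],2)) for d in spotter.spot_in(c,q)][:6])
E
```

```text
pics
{'clock': 0.0, 'joint_pos': array([-1.42460791e+00,  3.14030171e-01,  4.50232115e-02,  1.30358044e+00,
        8.45178463e-06,  1.43119174e+00]), 'qvel': array([-0.0002798 , -0.00021265, -0.00016844, -0.00017458, -0.00102659,
        0.00089456]), 'tau': array([-2.11498759e-04, -4.80632758e+01,  2.98529667e+01,  1.95452344e-02,
       -2.43329541e-04,  2.98051823e-06]), 'tcp_pos': array([ 0.16202307, -0.55119976,  0.23041   ]), 'orientation': array([-8.95543957e-04,  9.89807260e-01,  1.42410624e-01,  1.27784792e-06]), 'wrist_force': array([0.25141548, 0.33543333, 0.22621158]), 'ft_torque': array([-0.04356315, -0.04384912,  0.02652558]), 'finger_gap': 0.08528860903346412}
side {'fx': 357.8497, 'fy': 357.8497, 'cx': 252.859, 'cy': 194.0882, 'world_to_cam': [[0.9942, -0.1061, -0.0184, -0.5128], [-0.0789, -0.6014, -0.795, 0.1417], [0.0733, 0.7919, -0.6063, 1.0856], [0.0, 0.0, 0.0, 1.0]]}
side bearing_1_centre []
side setting_ring_centre [([256.0, 214.0, 273.0, 225.0], 0.61)]
side crank_grip [([237.0, 257.0, 245.0, 275.0], 0.65)]
side guard_knob []
side gauge_case [([264.0, 120.0, 31
[... 199 characters left out ...]
de nest_0 [([252.0, 200.0, 284.0, 244.0], 0.74)]
top {'fx': 354.7355, 'fy': 354.7355, 'cx': 255.8889, 'cy': 191.6327, 'world_to_cam': [[0.0012, -0.9997, -0.0253, 0.0118], [-0.9896, 0.0024, -0.1437, 0.526], [0.1437, 0.0252, -0.9893, 0.9526], [0.0, 0.0, 0.0, 1.0]]}
top bearing_1_centre []
top setting_ring_centre [([273.0, 175.0, 290.0, 189.0], 0.77)]
top crank_grip [([361.0, 206.0, 374.0, 214.0], 0.53)]
top guard_knob [([237.0, 128.0, 328.0, 165.0], 0.97)]
top gauge_case [([107.0, 101.0, 194.0, 170.0], 0.68)]
top indexer [([231.0, 78.0, 384.0, 216.0], 0.64)]
top pulley [([360.0, 149.0, 378.0, 168.0], 0.62)]
top nest_0 [([247.0, 169.0, 320.0, 197.0], 0.88), ([135.0, 193.0, 153.0, 208.0], 0.18)]
```

View pics/top0.png

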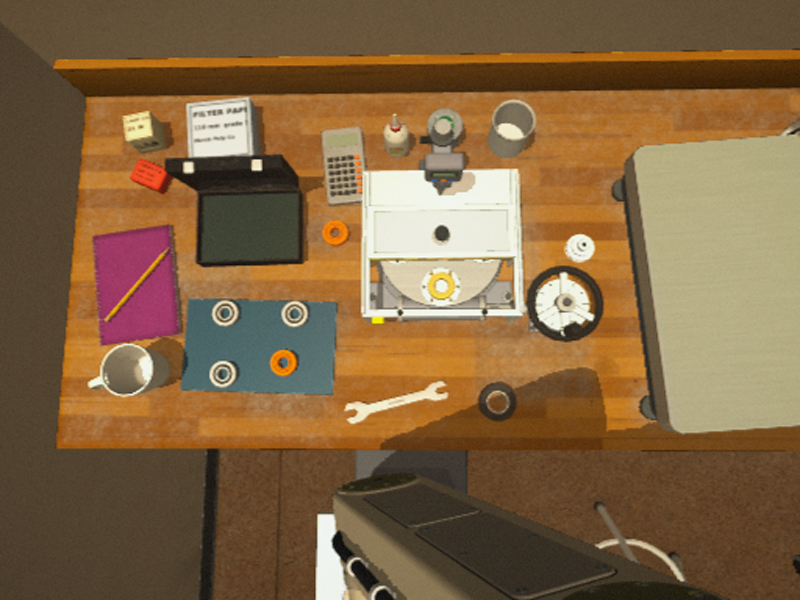

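View pics/side0.png

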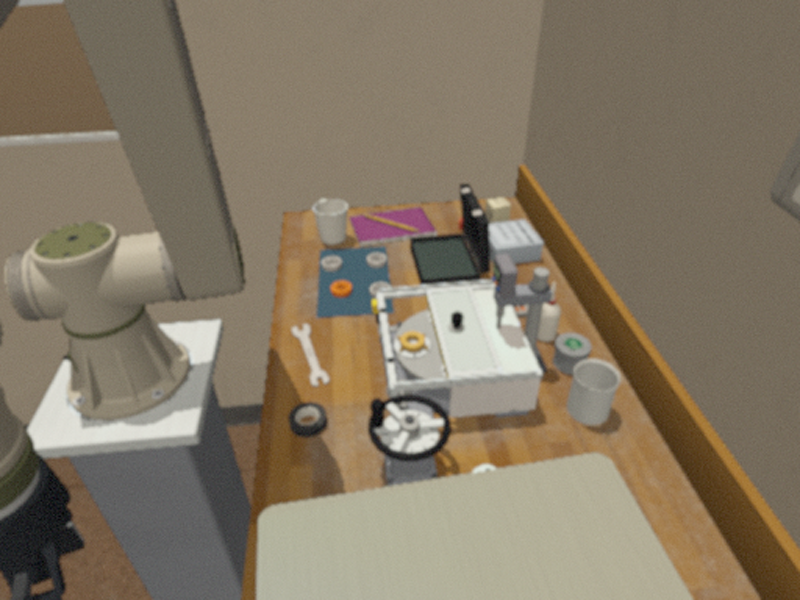

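The top view (800x600 scale) shows:
- Steel bearings on the mat at (225,314), (295,314) and (222,374).
- Look-alikes: orange rings at (284,362) on the mat and (335,233) on the bench, and a dark roll at (497,401).
- The brass ring in the front nest at (441,287), the case bed at (250,228), the knob at (441,233), the wheel at (565,302) with its handle at (572,330), and the pulley at (579,247).

Next I'll measure these positions.

```bash
cat > h.py <<'E'
from workcell import get_state, imaging, env, spotter
import cv2,numpy as np
from scipy.spatial.transform import Rotation as R
def ray(c,u,v,z):
    i=imaging.camera_info(c);T=np.array(i["world_to_cam"]);Rm=T[:3,:3];o=-Rm.T@T[:3,3]
    d=Rm.T@np.array([(u-i["cx"])/i["fx"],(v-i["cy"])/i["fy"],1]);return (o+d*(z-o[2])/d[2])[:2]
def proj(c,p):
    i=imaging.camera_info(c);T=np.array(i["world_to_cam"]);q=T[:3,:3]@np.array(p)+T[:3,3]
    return np.array([i["cx"]+i["fx"]*q[0]/q[2],i["cy"]+i["fy"]*q[1]/q[2]])
def rel(target,yaw_deg=None):
    s=get_state();q=s["orientation"];r=R.from_quat([q[1],q[2],q[3],q[0]])
    x=r.as_matrix()[:,0]
    print("tcp",np.round(s["tcp_pos"],4),"toolx yaw",round(np.degrees(np.arctan2(x[1],x[0])),2),"delta cm",np.round(r.inv().apply(np.array(target)-s["tcp_pos"])*100,2))
def blobs(mask,amin=30,amax=600):
    n,l,st,ce=cv2.connectedComponentsWithStats(mask.astype(np.uint8))
    return [(st[k],ce[k],l==k) for k in range(1,n) if amin<=st[k][4]<=amax]
def mat_parts(im):
    """bearings: non-mat blobs inside the mat region, filled outline centre"""
    hsv=cv2.cvtColor(im,cv2.COLOR_RGB2HSV)
    m=((hsv[...,0]>85)&(hsv[...,0]<125)&(hsv[...,1]>70)).astype(np.uint8)
    m[:, 230:]=0; m[:180]=0; m[265:]=0
    cs,_=cv2.findContours(m,cv2.RETR_EXTERNAL,cv2.CHAIN_APPROX_NONE)
    c=max(cs,key=cv2.contourArea);f=np.zeros_like(m);cv2.drawContours(f,[cv2.convexHull(c)],-1,1,-1)
    h=f*(1-m);h=cv2.morphologyEx(h,cv2.MORPH_OPEN,np.ones((3,3),np.uint8))
    out=[]
    for c in cv2.findContours(h,cv2.RETR_EXTERNAL,cv2.CHAIN_APPROX_NONE)[0]:
        if 80<cv2.contourArea(c)<500:
            (u,v),(a,b),_=cv2.fitEllipse(c);mm=np.zeros_like(m);cv2.drawContours(mm,[c],-1,1,-1)
            out.append((round(u,2),round(v,2),round(a,1),round(b,1),int(hsv[...,1][mm>0].mean()),np.round(ray("top",u,v,.012),4).tolist()))
    return out
E
cat > m1.py <<'E'
from h import *
im=imaging.read_camera("top")
for p in mat_parts(im):print(p)
hsv=cv2.cvtColor(im,cv2.COLOR_RGB2HSV)
y=(hsv[...,0]>15)&(hsv[...,0]<32)&(hsv[...,1]>120)&(hsv[...,2]>150)
y[:, :265]=0;y[:,300:]=0;y[:170]=0;y[:198]&=True;y[198:]=0
for st,ce,_ in blobs(y,20,900):print("brass",st,ce,ray("top",*ce,.087))
crop=im[95:225,225:395,::-1];cv2.imwrite("pics/mach.png",cv2.resize(crop,None,fx=4.6,fy=4.6,interpolation=cv2.INTER_CUBIC))
crop=im[180:265,110:280,::-1];cv2.imwrite("pics/mat.png",cv2.resize(crop,None,fx=4.6,fy=4.6,interpolation=cv2.INTER_CUBIC))
E
python3 m1.py
```

```text
(138.31, 203.55, 6.5, 18.7, 58, [0.496, 0.3505])
brass [274 174  17  18 177] [281.98305085 182.46327684] [ 0.54337361 -0.05917199]
```

View pics/mach.png

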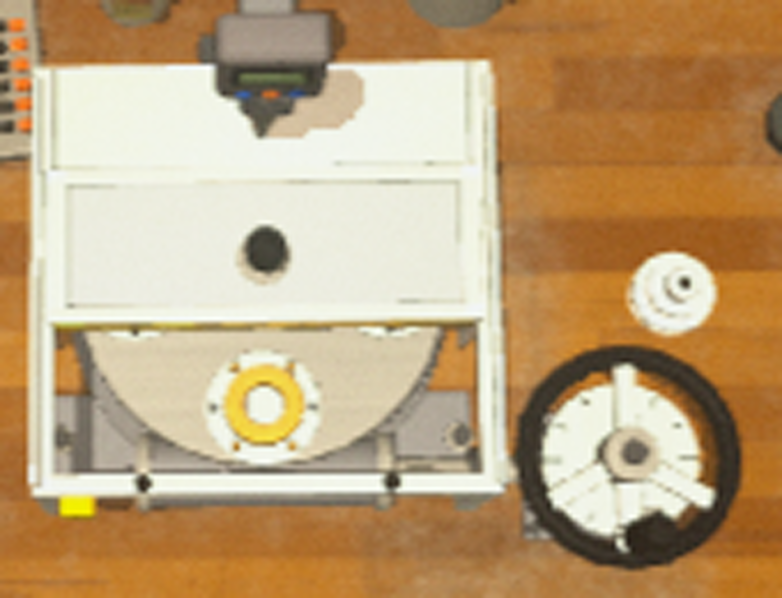

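View pics/mat.png

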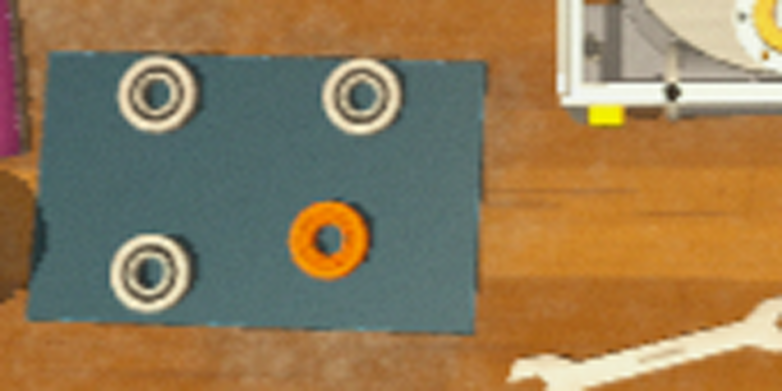

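Crop shows three steel bearings with dark seals: mat crop pixels (157,95), (361,95), (150,272). The orange one at (328,240) is excluded. The brass ring is at (265,404) in the machine crop.

```bash
cat >> h.py <<'E'
def bearings(im,z=.014,box=(110,185,230,262)):
    x0,y0,x1,y1=box;k=6
    c=cv2.resize(im[y0:y1,x0:x1],None,fx=k,fy=k,interpolation=cv2.INTER_CUBIC)
    hsv=cv2.cvtColor(c,cv2.COLOR_RGB2HSV);m=((hsv[...,2]>150)&(hsv[...,1]<90)).astype(np.uint8)
    out=[]
    for q in cv2.findContours(m,cv2.RETR_EXTERNAL,cv2.CHAIN_APPROX_NONE)[0]:
        if 1500<cv2.contourArea(q)<14000:
            (u,v),(a,b),_=cv2.fitEllipse(cv2.convexHull(q));
            u=(u+.5)/k-.5+x0;v=(v+.5)/k-.5+y0
            out.append((round(u,2),round(v,2),round(a/k,1),round(b/k,1),np.round(ray("top",u,v,z),4).tolist()))
    return out
E
python3 - <<'E'
from h import *
im=imaging.read_camera("top")
for b in bearings(im):print("bearing",b)
m=lambda u,v:((u+.5)/4.6-.5+225,(v+.5)/4.6-.5+95)
print("ring top",ray("top",*m(265,403.5),.087),"ring r",ray("top",281.98,182.46,.087))
print("wheel",ray("top",*m(630,457),.097),"hub",ray("top",*m(634,452),.11),"grip top",ray("top",*m(652,532),.152))
print("grip side",ray("side",241,266,.1255),"grip top spot",ray("top",367.5,210,.1255))
print("grip side top",ray("side",241,258.5,.152))
print("knob",ray("top",*m(265,248),.137),"frame FL",ray("top",*m(33,497),.102),"FR",ray("top",*m(503,492),.102),"RL",ray("top",*m(33,66),.102),"RR",ray("top",*m(491,60),.102))
s=.64
for n,p in dict(FL=(198,265),FR=(302,262),RL=(203,193),RR=(299,192)).items():print("case",n,ray("top",p[0]*s,p[1]*s,.038))
print("box edge",ray("top",632*s,190*s,.2),ray("top",665*s,430*s,.2),ray("top",665*s,430*s,.1))
print("pulley",ray("top",579*s,247*s,.02))
E
```

```text
bearing (141.93, 238.93, 16.7, 17.4, [0.3951, 0.3345])
bearing (188.02, 200.5, 16.4, 16.9, [0.5043, 0.2065])
bearing (143.49, 199.98, 16.2, 17.0, [0.5061, 0.3353])
ring top [ 0.5437416  -0.05979753] ring r [ 0.54338247 -0.05916398]
wheel [ 0.5106661  -0.26521583] hub [ 0.51168532 -0.26399628] grip top [ 0.4630543  -0.26007547]
grip side [ 0.46174539 -0.26850378] grip top spot [ 0.4661354  -0.27051153]
grip side top [ 0.4626777  -0.26964971]
knob [ 0.622628   -0.05813881] frame FL [0.48789663 0.07256389] FR [ 0.49027982 -0.19215281] RL [0.74306447 0.07536527] RR [ 0.74439984 -0.19286805]
case FL [0.59028752 0.37916835]
case FR [0.59505741 0.18900219]
case RL [0.72656134 0.37716043]
case RR [0.72712726 0.19809712]
box edge [ 0.66964976 -0.34539536] [ 0.31340561 -0.37117386] [ 0.30482097 -0.41488605]
pulley [ 0.62480595 -0.31607622]
```

Run:
```python
from h import *
s=.64
def M(c):
    i=imaging.camera_info(c);return np.array([[i["fx"],0,i["cx"]],[0,i["fy"],i["cy"]],[0,0,1]])@np.array(i["world_to_cam"])[:3]
for t,d in(((637,150),(607,458)),((672,432),(260,515))):
    p=cv2.triangulatePoints(M("top"),M("side"),np.array(t)*s,np.array(d)*s);p=(p[:3]/p[3]).ravel();print(p,proj("top",p)/s,proj("side",p)/s)
rel((.5435,-.059,.2))
```

```text
[ 0.76442086 -0.38606577  0.13038489] [637.04316    149.31553347] [606.22133855 458.31236187]
[ 0.30352653 -0.41400678  0.12620181] [672.04160902 432.35874169] [260.44228124 514.98358966]
tcp [ 0.1621 -0.5517  0.2313] toolx yaw 16.38 delta cm [ 50.48 -36.52   3.13]
```

Request:
{"op": "play_rows", "data": {"moves": [{"claw":8.5,"delta_pos":[4,-3,-2],"twist":4},{"claw":8.5,"delta_pos":[8,-6,-2],"twist":8},{"claw":8.5,"delta_pos":[13,-9,-2],"twist":12},{"claw":8.5,"delta_pos":[17,-12,-2],"twist":16.4},{"claw":8.5,"delta_pos":[21,-15,-2],"twist":16.4},{"claw":8.5,"delta_pos":[25,-18,-2],"twist":16.4},{"claw":8.5,"delta_pos":[29,-21,-2],"twist":16.4},{"claw":8.5,"delta_pos":[34,-24.5,-1],"twist":16.4},{"claw":8.5,"delta_pos":[38,-27.5,0],"twist":16.4},{"claw":8.5,"delta_pos":[42,-30.5,1],"twist":16.4},{"claw":8.5,"delta_pos":[46,-33.5,2],"twist":16.4},{"claw":8.5,"delta_pos":[50.5,-36.5,3],"twist":16.4}]}}

```text
clock: 2.5
tcp_pos: [0.5446, -0.0578, 0.2012]
orientation: [0.0, 1.0, -0.0, 0.0]
wrist_force: [0.8, -1.6, -0.1]
finger_gap: 0.085
```

```bash
python3 -c "
from h import *
rel((.5435,-.059,.0755))"
```

```text
tcp [ 0.5446 -0.0578  0.2012] toolx yaw -0.04 delta cm [-0.11  0.12 12.57]
```

Request:
{"op": "play_rows", "data": {"force": 40, "moves": [{"claw":8.0,"delta_pos":[-0.1,0.1,4],"twist":0},{"claw":7.5,"delta_pos":[-0.1,0.1,8],"twist":0},{"claw":7.0,"delta_pos":[-0.1,0.1,11],"twist":0},{"claw":6.5,"delta_pos":[-0.1,0.1,12.4],"twist":0},{"claw":6.5,"delta_pos":[-0.1,0.1,12.4],"twist":0},{"claw":4,"delta_pos":[-0.1,0.1,12.4],"twist":0},{"claw":4,"delta_pos":[-0.1,0.1,12.4],"twist":0},{"claw":4,"delta_pos":[-0.1,0.1,12.4],"twist":0},{"claw":4,"delta_pos":[-0.1,0.1,12.4],"twist":0}]}}

```text
clock: 3.62
tcp_pos: [0.544, -0.0605, 0.0791]
orientation: [0.0, 1.0, -0.0, 0.002]
wrist_force: [-1.3, 0.3, 5.9]
finger_gap: 0.0448
```

Request:
{"op": "play_rows", "data": {"moves": [{"claw":4,"delta_pos":[0,0,0],"twist":0},{"claw":4,"delta_pos":[0,0,0],"twist":0}]}}

```text
clock: 3.88
tcp_pos: [0.544, -0.0605, 0.0791]
orientation: [0.0, 1.0, -0.0, 0.002]
wrist_force: [-1.2, 0.6, 6.1]
finger_gap: 0.0444
```

```bash
python3 -c "
from h import *
s=get_state();print(s['tcp_pos'],s['wrist_force'],s['ft_torque'],s['finger_gap'])
im=imaging.read_camera('side');t=imaging.read_camera('top')
f=lambda a:cv2.resize(a[:,:,::-1],(390,390),interpolation=cv2.INTER_CUBIC)
cv2.imwrite('pics/g1.png',np.hstack([f(im[180:250,230:300]),f(t[145:215,247:317])]))"
```

```text
[ 0.54396748 -0.06049867  0.07912527] [-1.15625904  0.60732997  6.07880213] [0.15563772 0.21191543 0.02265526] 0.0443688146838326
```

View pics/g1.png

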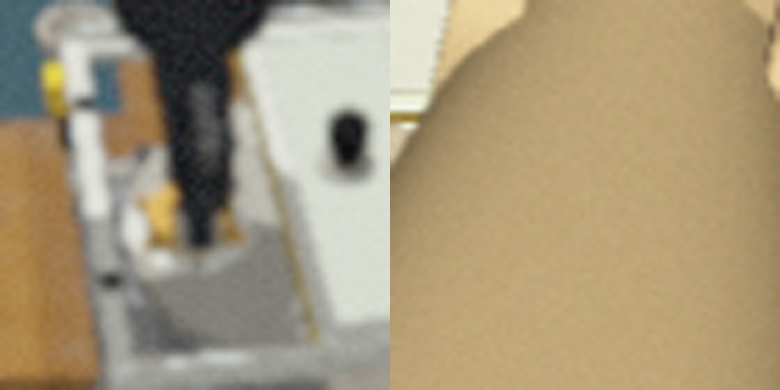

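Request:
{"op": "play_rows", "data": {"moves": [{"claw":4,"delta_pos":[0,0,-4],"twist":0},{"claw":4,"delta_pos":[0,0,-8],"twist":0},{"claw":4,"delta_pos":[1,-4,-9],"twist":0},{"claw":4,"delta_pos":[2.5,-9,-9],"twist":0},{"claw":4,"delta_pos":[4,-14,-9],"twist":0},{"claw":4,"delta_pos":[5.5,-19,-9],"twist":0},{"claw":4,"delta_pos":[7,-24,-9],"twist":0},{"claw":4,"delta_pos":[8.5,-29,-9],"twist":0},{"claw":4,"delta_pos":[10,-33,-9],"twist":0},{"claw":4,"delta_pos":[10,-34.4,-9],"twist":0},{"claw":4,"delta_pos":[10,-34.4,-9],"twist":0}]}}

```text
clock: 5.35
tcp_pos: [0.6513, 0.1653, 0.1673]
orientation: [-0.023, 0.998, 0.055, -0.003]
wrist_force: [-0.6, 0.1, -0.9]
finger_gap: 0.0446
```

```bash
python3 -c "
from h import *
rel((.645,.284,.031));print(get_state()['finger_gap'])
im=imaging.read_camera('side')
f=lambda a:cv2.resize(a[:,:,::-1],(500,500),interpolation=cv2.INTER_CUBIC)
cv2.imwrite('pics/g2.png',f(im[90:190,230:330]))"
```

```text
tcp [0.6513 0.1653 0.1673] toolx yaw 6.26 delta cm [  0.71 -11.23  14.16]
0.044618708622950636
```

View pics/g2.png

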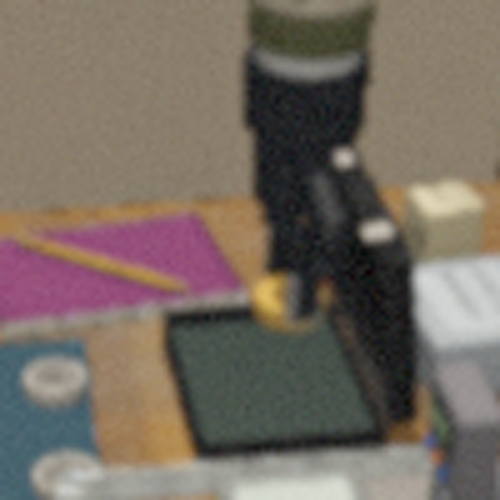

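```bash
python3 -c "
from h import *
s=get_state();print(np.round(s['joint_pos'],3),np.round(s['qvel'],3),np.round(s['tau'],1));print(proj('side',s['tcp_pos']))"
```

```text
[0.109 0.526 0.21  1.258 0.047 3.141] [-0.007 -0.015 -0.025 -0.003 -0.006 -0.001] [ -0.4 -60.7  29.4   0.6   0.1   0. ]
[288.04526006 150.31485821]
```

Request:
{"op": "play_rows", "data": {"moves": [{"claw":4,"delta_pos":[0,0,0],"twist":0},{"claw":4,"delta_pos":[0,0,0],"twist":0},{"claw":4,"delta_pos":[0,0,0],"twist":0}]}}

```text
clock: 5.78
tcp_pos: [0.6509, 0.1649, 0.1675]
orientation: [-0.023, 0.998, 0.054, -0.002]
wrist_force: [-0.1, 1.2, -1.8]
finger_gap: 0.045
```

```bash
python3 -c "
from h import *
s=get_state();print(np.round(s['joint_pos'],3),np.round(s['qvel'],3));rel((.645,.284,.1))"
```

```text
[0.108 0.524 0.208 1.258 0.046 3.141] [0.    0.001 0.004 0.    0.    0.   ]
tcp [0.6509 0.1649 0.1675] toolx yaw 6.23 delta cm [  0.73 -11.58   7.29]
```

Request:
{"op": "play_rows", "data": {"moves": [{"claw":4,"delta_pos":[0,0,0],"twist":-10},{"claw":4,"delta_pos":[0,0,0],"twist":-20},{"claw":4,"delta_pos":[0,0,0],"twist":-30},{"claw":4,"delta_pos":[0,0,0],"twist":-30}]}}

```text
clock: 6.28
tcp_pos: [0.651, 0.165, 0.1674]
orientation: [-0.023, 0.95, 0.31, 0.004]
wrist_force: [-1.0, -0.7, -1.3]
finger_gap: 0.0444
```

```bash
python3 -c "
from h import *
s=get_state();print(np.round(s['joint_pos'],3),s['orientation'],s['finger_gap']);rel((.645,.284,.1))"
```

```text
[0.108 0.524 0.208 1.258 0.046 2.619] [-0.02292419  0.95045044  0.31000936  0.00355587] 0.04436325511676046
tcp [0.651  0.165  0.1674] toolx yaw 36.1 delta cm [ 6.39 -9.67  7.28]
```

```bash
python3 -c "
from h import *
rel((.64,.284,.12));rel((.64,.284,.034))
q=get_state()['orientation'];print(R.from_quat([q[1],q[2],q[3],q[0]]).as_matrix().round(4))"
```

```text
tcp [0.651  0.165  0.1674] toolx yaw 36.1 delta cm [  6.03 -10.05   5.29]
tcp [0.651  0.165  0.1674] toolx yaw 36.1 delta cm [ 5.85 -9.7  13.88]
[[ 0.8078  0.5895 -0.0075]
 [ 0.5891 -0.8067  0.0458]
 [ 0.021  -0.0414 -0.9989]]
```

Request:
{"op": "play_rows", "data": {"moves": [{"claw":4,"delta_pos":[3,-5,0],"twist":0},{"claw":4,"delta_pos":[6.1,-10.2,0.5],"twist":0},{"claw":4,"delta_pos":[6.0,-10.1,5.3],"twist":0},{"claw":4,"delta_pos":[5.9,-9.9,9.5],"twist":0},{"claw":4,"delta_pos":[5.9,-9.8,12.5],"twist":0},{"claw":4,"delta_pos":[5.9,-9.7,13.8],"twist":0},{"claw":4,"delta_pos":[5.9,-9.7,13.9],"twist":0},{"claw":4,"delta_pos":[5.9,-9.7,13.9],"twist":0}]}}

```text
clock: 7.28
tcp_pos: [0.6414, 0.2847, 0.0354]
orientation: [-0.023, 0.95, 0.311, 0.005]
wrist_force: [0.4, 0.4, -2.0]
finger_gap: 0.0444
```

Request:
{"op": "play_rows", "data": {"moves": [{"claw":4,"delta_pos":[0,0,0.4],"twist":0},{"claw":4,"delta_pos":[0,0,0.4],"twist":0},{"claw":5.5,"delta_pos":[0,0,0.4],"twist":0},{"claw":7,"delta_pos":[0,0,0.4],"twist":0},{"claw":7,"delta_pos":[0,0,0],"twist":0},{"claw":7,"delta_pos":[0,0,-3],"twist":0},{"claw":7,"delta_pos":[0,0,-8],"twist":0},{"claw":7,"delta_pos":[0,0,-12],"twist":0}]}}

```text
clock: 8.28
tcp_pos: [0.6415, 0.279, 0.1559]
orientation: [-0.023, 0.95, 0.311, 0.004]
wrist_force: [1.1, 0.5, -0.8]
finger_gap: 0.0701
```

```bash
python3 -c "
from h import *
rel((.5,.0,.25));print(np.round(get_state()['joint_pos'],3))
im=imaging.read_camera('side')
cv2.imwrite('pics/g3.png',cv2.resize(im[90:190,210:310,::-1],(500,500),interpolation=cv2.INTER_CUBIC))"
```

```text
tcp [0.6415 0.279  0.1559] toolx yaw 36.23 delta cm [-27.69  13.72 -10.6 ]
[0.276 0.578 0.27  1.256 0.046 2.785]
```

View pics/g3.png

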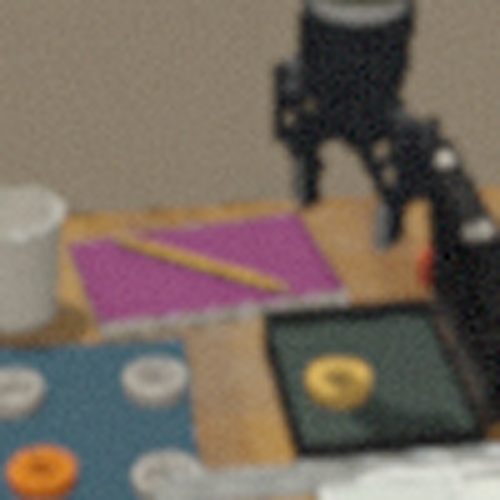

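Request:
{"op": "play_rows", "data": {"moves": [{"claw":7,"delta_pos":[0,0,-5],"twist":-10},{"claw":7,"delta_pos":[-2,1,-10],"twist":-20},{"claw":7,"delta_pos":[-6,3,-10.6],"twist":-30},{"claw":7,"delta_pos":[-10,5,-10.6],"twist":-40},{"claw":7,"delta_pos":[-14,7,-10.6],"twist":-50},{"claw":7,"delta_pos":[-18,9,-10.6],"twist":-60},{"claw":7,"delta_pos":[-22,11,-10.6],"twist":-70},{"claw":7,"delta_pos":[-25,12.5,-10.6],"twist":-80},{"claw":7,"delta_pos":[-27.7,13.7,-10.6],"twist":-90},{"claw":7,"delta_pos":[-27.7,13.7,-10.6],"twist":-100},{"claw":7,"delta_pos":[-27.7,13.7,-10.6],"twist":-110},{"claw":7,"delta_pos":[-27.7,13.7,-10.6],"twist":-120}]}}

```text
clock: 9.82
tcp_pos: [0.4995, -0.0001, 0.2484]
orientation: [-0.008, 0.203, 0.979, 0.022]
wrist_force: [-0.2, -0.2, 0.9]
finger_gap: 0.07
```

Request:
{"op": "play_rows", "data": {"moves": [{"claw":7,"delta_pos":[0,0,0],"twist":-10},{"claw":7,"delta_pos":[0,0,0],"twist":-20},{"claw":7,"delta_pos":[0,0,0],"twist":-30},{"claw":7,"delta_pos":[0,0,0],"twist":-40},{"claw":7,"delta_pos":[0,0,0],"twist":-50},{"claw":7,"delta_pos":[0,0,0],"twist":-60},{"claw":7,"delta_pos":[0,0,0],"twist":-70},{"claw":7,"delta_pos":[0,0,0],"twist":-80},{"claw":7,"delta_pos":[0,0,0],"twist":-90},{"claw":7,"delta_pos":[0,0,0],"twist":-100},{"claw":7,"delta_pos":[0,0,0],"twist":-110},{"claw":7,"delta_pos":[0,0,0],"twist":-120}]}}

```text
clock: 11.32
tcp_pos: [0.4995, 0.0001, 0.2483]
orientation: [-0.015, 0.746, -0.665, -0.018]
wrist_force: [-1.4, -0.0, 0.7]
finger_gap: 0.07
```

```bash
python3 -c "
from h import *
s=get_state();rel((.5,.0,.25));print(np.round(s['joint_pos'],4),s['orientation'])"
```

```text
tcp [4.995e-01 1.000e-04 2.483e-01] toolx yaw -83.43 delta cm [ 0.01 -0.04 -0.17]
[-0.1872  0.1706 -0.0992  1.3163  0.0436 -1.8731] [-0.0147721   0.74629906 -0.66520933 -0.01777739]
```

Request:
{"op": "play_rows", "data": {"moves": [{"claw":7,"delta_pos":[0,0,0],"twist":-10},{"claw":7,"delta_pos":[0,0,0],"twist":-20},{"claw":7,"delta_pos":[0,0,0],"twist":-30},{"claw":7,"delta_pos":[0,0,0],"twist":-40},{"claw":7,"delta_pos":[0,0,0],"twist":-50},{"claw":7,"delta_pos":[0,0,0],"twist":-60},{"claw":7,"delta_pos":[0,0,0],"twist":-70},{"claw":7,"delta_pos":[0,0,0],"twist":-72.5},{"claw":7,"delta_pos":[0,0,0],"twist":-72.5}]}}

```text
clock: 12.45
tcp_pos: [0.4995, 0.0001, 0.2482]
orientation: [-0.022, 0.995, -0.098, -0.006]
wrist_force: [0.6, -0.8, 0.4]
finger_gap: 0.0703
```

Request:
{"op": "play_rows", "data": {"moves": [{"claw":7,"delta_pos":[0,4,0],"twist":0},{"claw":7,"delta_pos":[0,8,0],"twist":0},{"claw":7,"delta_pos":[0,12,0],"twist":0},{"claw":7,"delta_pos":[0,12,0],"twist":0}]}}

```text
clock: 12.95
tcp_pos: [0.493, -0.058, 0.2426]
orientation: [0.0, 0.99, -0.138, -0.009]
wrist_force: [0.4, 0.6, -0.3]
finger_gap: 0.0698
```

```bash
python3 -c "
from h import *
s=get_state();rel((.5,.0,.25));print(np.round(s['joint_pos'],4),s['orientation'])"
```

```text
tcp [ 0.493  -0.058   0.2426] toolx yaw -15.92 delta cm [-0.93 -5.76 -0.75]
[-0.2768  0.1733 -0.1092  1.3067 -0.0035 -3.1405] [ 4.70550994e-04  9.90322616e-01 -1.38468859e-01 -9.34182222e-03]
```

Request:
{"op": "play_rows", "data": {"moves": [{"claw":7,"delta_pos":[0,0,0],"twist":10.5},{"claw":7,"delta_pos":[0,0,0],"twist":21},{"claw":7,"delta_pos":[0,0,0],"twist":31.5},{"claw":7,"delta_pos":[0,0,0],"twist":42},{"claw":7,"delta_pos":[0,0,0],"twist":52.5},{"claw":7,"delta_pos":[0,0,0],"twist":63},{"claw":7,"delta_pos":[0,0,0],"twist":73.5},{"claw":7,"delta_pos":[0,0,0],"twist":84},{"claw":7,"delta_pos":[0,0,0],"twist":94.5},{"claw":7,"delta_pos":[0,0,0],"twist":105},{"claw":7,"delta_pos":[0,0,0],"twist":115.5},{"claw":7,"delta_pos":[0,0,0],"twist":126}]}}

```text
clock: 14.45
tcp_pos: [0.4931, -0.0569, 0.2427]
orientation: [-0.008, -0.324, 0.946, 0.004]
wrist_force: [-0.2, -0.5, 0.5]
finger_gap: 0.0701
```

Request:
{"op": "play_rows", "data": {"moves": [{"claw":7,"delta_pos":[0,0,0],"twist":10},{"claw":7,"delta_pos":[0,0,0],"twist":20},{"claw":7,"delta_pos":[0,0,0],"twist":30},{"claw":7,"delta_pos":[0,0,0],"twist":38.1},{"claw":7,"delta_pos":[0,0,0],"twist":38.1}]}}

```text
clock: 15.08
tcp_pos: [0.4931, -0.0569, 0.2427]
orientation: [-0.009, -0.002, 1.0, 0.001]
wrist_force: [0.4, -0.0, 0.2]
finger_gap: 0.0699
```

```bash
python3 -c "
from h import *
s=get_state();print(np.round(s['joint_pos'],4),s['orientation'])
for b in bearings(imaging.read_camera('top')):print(b)
rel((.506,.3353,.1));rel((.506,.3353,.007))
q=get_state()['orientation'];print(R.from_quat([q[1],q[2],q[3],q[0]]).as_matrix().round(4))"
```

```text
[-0.2749  0.1731 -0.1091  1.3069 -0.0032 -0.2779] [-9.21306268e-03 -1.54306467e-03  9.99955913e-01  9.54175157e-04]
(141.95, 238.93, 16.3, 16.9, [0.3951, 0.3344])
(188.06, 200.46, 16.0, 16.5, [0.5044, 0.2064])
(143.49, 199.98, 15.7, 16.5, [0.5061, 0.3353])
tcp [ 0.4931 -0.0569  0.2428] toolx yaw -179.75 delta cm [-1.72 39.19 14.32]
tcp [ 0.4931 -0.0569  0.2428] toolx yaw -179.75 delta cm [-1.89 39.17 23.62]
[[-0.9998 -0.0043 -0.0183]
 [-0.0043  1.      0.0018]
 [ 0.0183  0.0019 -0.9998]]
```

Request:
{"op": "play_rows", "data": {"force": 40, "moves": [{"claw":6.8,"delta_pos":[0,5,0],"twist":0},{"claw":6.8,"delta_pos":[-0.5,10,0],"twist":0},{"claw":6.8,"delta_pos":[-1,15,1],"twist":0},{"claw":6.8,"delta_pos":[-1.5,20,3],"twist":0},{"claw":6.8,"delta_pos":[-1.7,25,6],"twist":0},{"claw":6.8,"delta_pos":[-1.7,30,9],"twist":0},{"claw":6.8,"delta_pos":[-1.7,35,12],"twist":0},{"claw":6.8,"delta_pos":[-1.7,39.2,14.5],"twist":0},{"claw":6.8,"delta_pos":[-1.8,39.2,18],"twist":0},{"claw":6.8,"delta_pos":[-1.8,39.2,19],"twist":0},{"claw":6.8,"delta_pos":[-1.8,39.2,19],"twist":0}]}}

```text
clock: 16.5
tcp_pos: [0.5065, 0.3349, 0.0529]
orientation: [-0.01, -0.001, 1.0, 0.001]
wrist_force: [1.2, -0.4, 0.1]
finger_gap: 0.0682
```

```bash
python3 -c "
from h import *
rel((.506,.3353,.007))"
```

```text
tcp [0.5065 0.3349 0.0529] toolx yaw -179.88 delta cm [-0.04  0.04  4.59]
```

Tracking is good. Now I'll descend, grip and lift a little.

Request:
{"op": "play_rows", "data": {"moves": [{"claw":6.8,"delta_pos":[0,0,3],"twist":0},{"claw":6.8,"delta_pos":[0,0,4.6],"twist":0},{"claw":6.8,"delta_pos":[0,0,4.6],"twist":0},{"claw":4,"delta_pos":[0,0,4.6],"twist":0},{"claw":4,"delta_pos":[0,0,4.6],"twist":0},{"claw":4,"delta_pos":[0,0,4.6],"twist":0},{"claw":4,"delta_pos":[0,0,4.6],"twist":0}]}}

```text
clock: 17.38
tcp_pos: [0.5071, 0.3358, 0.0089]
orientation: [-0.008, -0.001, 1.0, 0.001]
wrist_force: [-1.2, -2.0, 6.0]
finger_gap: 0.0445
```

```bash
python3 -c "
from h import *
m=lambda u,v:((u+.5)/4.6-.5+225,(v+.5)/4.6-.5+95)
print(ray('top',*m(264,407.5),.073),ray('top',*m(264,405.7),.082))
rel((.5446,-.0597,.15));rel((.5446,-.0597,.1));rel((.5446,-.0597,.083))"
```

```text
[ 0.54377067 -0.0598856 ] [ 0.5433065  -0.05945382]
tcp [0.5071 0.3358 0.0089] toolx yaw -179.9 delta cm [ -3.45 -39.52 -14.27]
tcp [0.5071 0.3358 0.0089] toolx yaw -179.9 delta cm [ -3.53 -39.54  -9.27]
tcp [0.5071 0.3358 0.0089] toolx yaw -179.9 delta cm [ -3.56 -39.54  -7.57]
```

Request:
{"op": "play_rows", "data": {"moves": [{"claw":4,"delta_pos":[0,0,-5],"twist":0},{"claw":4,"delta_pos":[0,0,-10],"twist":0},{"claw":4,"delta_pos":[-0.3,-4,-14],"twist":0},{"claw":4,"delta_pos":[-0.8,-9,-15],"twist":0},{"claw":4,"delta_pos":[-1.2,-14,-15],"twist":0},{"claw":4,"delta_pos":[-1.7,-19,-15],"twist":0},{"claw":4,"delta_pos":[-2.2,-24,-15],"twist":0},{"claw":4,"delta_pos":[-2.7,-29,-15],"twist":0},{"claw":4,"delta_pos":[-3.2,-34,-15],"twist":0},{"claw":4,"delta_pos":[-3.5,-38,-14],"twist":0},{"claw":4,"delta_pos":[-3.5,-39.5,-12],"twist":0},{"claw":4,"delta_pos":[-3.5,-39.5,-11],"twist":0}]}}

```text
clock: 18.88
tcp_pos: [0.5433, -0.0605, 0.115]
orientation: [-0.01, 0.0, 1.0, 0.001]
wrist_force: [0.7, 0.2, -1.1]
finger_gap: 0.0443
```

```bash
python3 -c "
from h import *
print(get_state()['finger_gap']);rel((.5446,-.0597,.083))
im=imaging.read_camera('side')
print('pred bearing centre px',proj('side',(.5435,-.0597,.1)))
cv2.imwrite('pics/g4.png',cv2.resize(im[180:250,230:300,::-1],(560,560),interpolation=cv2.INTER_CUBIC))"
```

```text
0.044292653098148
tcp [ 0.5433 -0.0605  0.115 ] toolx yaw 179.97 delta cm [-0.2   0.07  3.2 ]
pred bearing centre px [264.13666667 213.49455759]
```

View pics/g4.png

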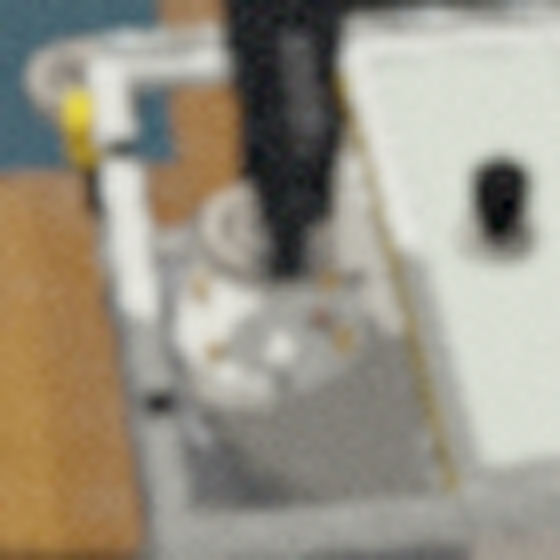

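```bash
python3 -c "
from h import *
print(ray('side',230+271.7/8-.5,180+315.5/8-.5,.084))"
```

```text
[ 0.54092108 -0.06459411]
```

Request:
{"op": "play_rows", "data": {"moves": [{"claw":4,"delta_pos":[-0.2,0.1,1],"twist":0},{"claw":4,"delta_pos":[-0.2,0.1,2.5],"twist":0},{"claw":4,"delta_pos":[-0.2,0.1,3.1],"twist":0},{"claw":4,"delta_pos":[-0.2,0.1,3.5],"twist":0},{"claw":4,"delta_pos":[-0.2,0.1,3.5],"twist":0}]}}

```text
clock: 19.55
tcp_pos: [0.5451, -0.0583, 0.0806]
orientation: [-0.009, -0.001, 1.0, 0.001]
wrist_force: [0.3, 0.1, -0.3]
finger_gap: 0.0444
```

Request:
{"op": "play_rows", "data": {"moves": [{"claw":4,"delta_pos":[0,0,0.15],"twist":0},{"claw":4,"delta_pos":[0,0,0.15],"twist":0},{"claw":5.2,"delta_pos":[0,0,0],"twist":0},{"claw":6.2,"delta_pos":[0,0,0],"twist":0},{"claw":6.8,"delta_pos":[0,0,-0.5],"twist":0},{"claw":6.8,"delta_pos":[0,0,-3],"twist":0},{"claw":6.8,"delta_pos":[0,0,-8],"twist":0},{"claw":6,"delta_pos":[0,-5,-10],"twist":0},{"claw":5,"delta_pos":[2,-10,-10],"twist":0},{"claw":5,"delta_pos":[6,-15,-10],"twist":0},{"claw":5,"delta_pos":[8,-19,-10],"twist":0},{"claw":5,"delta_pos":[8,-20.5,-10],"twist":0}]}}

```text
clock: 21.05
tcp_pos: [0.4661, -0.266, 0.1823]
orientation: [-0.009, 0.001, 1.0, 0.001]
wrist_force: [-0.0, 0.3, -0.4]
finger_gap: 0.0498
```

```bash
python3 -c "
from h import *
t=imaging.read_camera('top');im=imaging.read_camera('side')
f=lambda a:cv2.resize(a[:,:,::-1],(390,390),interpolation=cv2.INTER_CUBIC)
cv2.imwrite('pics/g5.png',np.hstack([f(im[185:285,215:315]),f(t[155:225,250:320])]))
for c in ('side','top'):print(spotter.spot_in(c,'crank_grip')[:2],spotter.spot_in(c,'bearing_1_centre'))
rel((.463,-.267,.112))"
```

```text
[{'extent': [234.1, 258.3, 246.0, 276.2], 'conf': 0.66}] []
[{'extent': [236.4, 131.5, 329.9, 164.1], 'conf': 0.21}] [{'extent': [188.0, 199.5, 206.6, 215.5], 'conf': 0.74}]
tcp [ 0.4679 -0.2626  0.1818] toolx yaw -179.79 delta cm [ 0.36 -0.46  6.98]
```

View pics/g5.png

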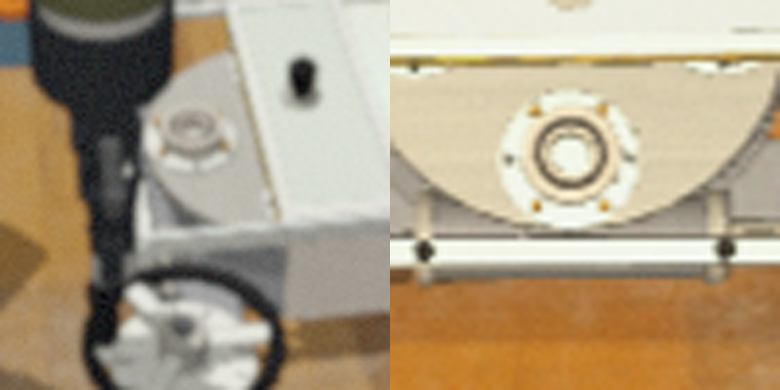

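Request:
{"op": "play_rows", "data": {"force": 30, "moves": [{"claw":5,"delta_pos":[0.3,-0.4,2],"twist":0},{"claw":5,"delta_pos":[0.3,-0.4,5],"twist":0},{"claw":5,"delta_pos":[0.3,-0.4,6.4],"twist":0},{"claw":5,"delta_pos":[0.3,-0.4,6.4],"twist":0},{"claw":1.5,"delta_pos":[0.3,-0.4,6.4],"twist":0},{"claw":1.5,"delta_pos":[0.3,-0.4,6.4],"twist":0},{"claw":1.5,"delta_pos":[0.3,-0.4,6.4],"twist":0},{"claw":1.5,"delta_pos":[0.3,-0.4,6.4],"twist":0},{"claw":1.5,"delta_pos":[0.3,-0.4,6.4],"twist":0}]}}

```text
clock: 22.48
tcp_pos: [0.4639, -0.2673, 0.1192]
orientation: [-0.008, -0.001, 1.0, 0.001]
wrist_force: [0.2, 5.2, 5.8]
finger_gap: 0.019
```

```bash
python3 -c "
from h import *
s=get_state();rel((.463,-.267,.112));print(s['wrist_force'],s['finger_gap'])
for c in ('side','top'):
  im=imaging.read_camera(c);print(bearings(im) if c=='top' else '')"
```

```text
tcp [ 0.4639 -0.2673  0.1192] toolx yaw -179.87 delta cm [0.08 0.03 0.72]
[0.21945511 5.18000154 5.79256791] 0.019040244640980086

[(141.92, 238.95, 16.7, 17.5, [0.395, 0.3345]), (197.32, 204.84, 16.5, 17.0, [0.4918, 0.1795])]
```

Request:
{"op": "play_rows", "data": {"moves": [{"claw":1.5,"delta_pos":[-0.5,2.4,0],"twist":0},{"claw":1.5,"delta_pos":[-2.2,4.3,0],"twist":0},{"claw":1.5,"delta_pos":[-4.5,5.0,0],"twist":0},{"claw":1.5,"delta_pos":[-4.5,5.0,0],"twist":0}]}}

```text
clock: 23.08
tcp_pos: [0.5102, -0.2169, 0.1192]
orientation: [-0.007, -0.002, 1.0, 0.001]
wrist_force: [0.8, 5.7, 10.1]
finger_gap: 0.0193
```

Request:
{"op": "play_rows", "data": {"moves": [{"claw":1.5,"delta_pos":[-2.4,-0.5,-0.2],"twist":0},{"claw":1.5,"delta_pos":[-4.3,-2.2,-0.2],"twist":0},{"claw":1.5,"delta_pos":[-5.0,-4.5,-0.2],"twist":0},{"claw":1.5,"delta_pos":[-4.5,-7.0,-0.2],"twist":0},{"claw":1.5,"delta_pos":[-2.9,-8.8,-0.2],"twist":0},{"claw":1.5,"delta_pos":[-0.5,-9.6,-0.2],"twist":0},{"claw":1.5,"delta_pos":[1.9,-9.1,-0.2],"twist":0},{"claw":1.5,"delta_pos":[3.8,-7.4,-0.2],"twist":0},{"claw":1.5,"delta_pos":[4.5,-5.0,-0.2],"twist":0},{"claw":1.5,"delta_pos":[4.0,-2.6,-0.2],"twist":0},{"claw":1.5,"delta_pos":[2.4,-0.8,-0.2],"twist":0},{"claw":1.5,"delta_pos":[0,0,-0.2],"twist":0}]}}

```text
clock: 24.58
tcp_pos: [0.5054, -0.2169, 0.1192]
orientation: [-0.012, -0.0, 1.0, 0.001]
wrist_force: [-6.1, -5.8, 2.8]
finger_gap: 0.0193
```

Request:
{"op": "play_rows", "data": {"moves": [{"claw":1.5,"delta_pos":[-2.4,-0.5,0],"twist":0},{"claw":1.5,"delta_pos":[-4.3,-2.2,0],"twist":0},{"claw":1.5,"delta_pos":[-5.0,-4.5,0],"twist":0},{"claw":1.5,"delta_pos":[-4.5,-7.0,0],"twist":0},{"claw":1.5,"delta_pos":[-2.9,-8.8,0],"twist":0},{"claw":1.5,"delta_pos":[-0.5,-9.6,0],"twist":0},{"claw":1.5,"delta_pos":[1.9,-9.1,0],"twist":0},{"claw":1.5,"delta_pos":[3.8,-7.4,0],"twist":0},{"claw":1.5,"delta_pos":[4.5,-5.0,0],"twist":0},{"claw":1.5,"delta_pos":[4.5,-5.0,0],"twist":0}]}}

```text
clock: 25.82
tcp_pos: [0.4637, -0.2663, 0.1194]
orientation: [-0.008, -0.001, 1.0, 0.002]
wrist_force: [4.3, 4.3, -6.3]
finger_gap: 0.019
```

```bash
python3 -c "
from h import *
t=imaging.read_camera('top');im=imaging.read_camera('side')
f=lambda a:cv2.resize(a[:,:,::-1],(390,390),interpolation=cv2.INTER_CUBIC)
cv2.imwrite('pics/g6.png',np.hstack([f(im[185:285,215:315]),f(t[150:220,250:320])]))
print(bearings(t))"
```

```text
[(141.92, 238.93, 16.7, 17.4, [0.395, 0.3345]), (197.33, 204.85, 16.5, 17.0, [0.4918, 0.1794])]
```

View pics/g6.png

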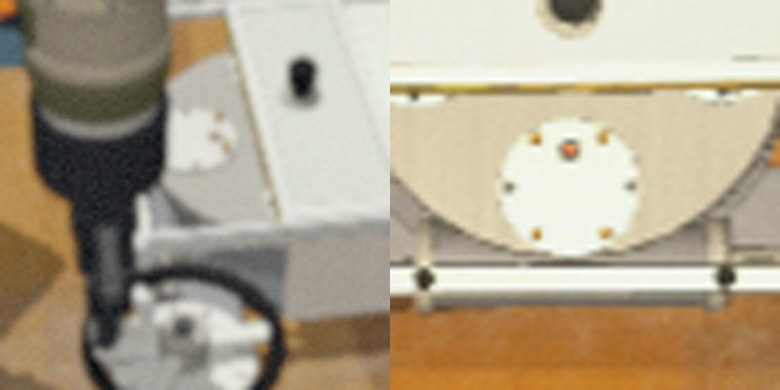

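Request:
{"op": "play_rows", "data": {"force": 40, "moves": [{"claw":4,"delta_pos":[0,0,0],"twist":0},{"claw":5,"delta_pos":[0,0,0],"twist":0},{"claw":5,"delta_pos":[0,0,-4],"twist":0},{"claw":6,"delta_pos":[0,3,-8],"twist":0},{"claw":6.8,"delta_pos":[-1,8,-8],"twist":0},{"claw":6.8,"delta_pos":[-2,13.5,-8],"twist":0},{"claw":6.8,"delta_pos":[-2.5,19,-8],"twist":0},{"claw":6.8,"delta_pos":[-2.8,24.5,-8],"twist":0},{"claw":6.8,"delta_pos":[-2.8,30,-7],"twist":0},{"claw":6.8,"delta_pos":[-2.8,35.5,-4],"twist":0},{"claw":6.8,"delta_pos":[-2.8,41,0],"twist":0},{"claw":6.8,"delta_pos":[-2.8,44.6,4],"twist":0}]}}

```text
clock: 27.42
tcp_pos: [0.4909, 0.1803, 0.0803]
orientation: [-0.007, -0.001, 1.0, 0.001]
wrist_force: [1.4, 1.1, -0.0]
finger_gap: 0.0683
```

Request:
{"op": "play_rows", "data": {"moves": [{"claw":6.8,"delta_pos":[0,0,2],"twist":0},{"claw":6.8,"delta_pos":[0,0,2],"twist":0}]}}

```text
clock: 27.68
tcp_pos: [0.488, 0.1784, 0.0588]
orientation: [-0.011, -0.001, 1.0, 0.0]
wrist_force: [0.8, 0.2, -0.3]
finger_gap: 0.0681
```

```bash
python3 -c "
from h import *
rel((.4918,.1795,.007));print(ray('top',281.9,182.9,.082))"
```

```text
tcp [0.488  0.1784 0.0588] toolx yaw -179.85 delta cm [-0.49  0.1   5.18]
[ 0.5430481  -0.05918457]
```

Request:
{"op": "play_rows", "data": {"moves": [{"claw":6.8,"delta_pos":[-0.4,0.1,3],"twist":0},{"claw":6.8,"delta_pos":[-0.4,0.1,4.5],"twist":0},{"claw":6.8,"delta_pos":[-0.4,0.1,5.2],"twist":0},{"claw":6.8,"delta_pos":[-0.4,0.1,5.2],"twist":0}]}}

```text
clock: 28.18
tcp_pos: [0.4924, 0.1792, 0.0084]
orientation: [-0.009, -0.001, 1.0, 0.001]
wrist_force: [-0.5, 0.6, 0.4]
finger_gap: 0.0679
```

Request:
{"op": "play_rows", "data": {"moves": [{"claw":4,"delta_pos":[0,0,0],"twist":0},{"claw":4,"delta_pos":[0,0,0],"twist":0},{"claw":4,"delta_pos":[0,0,0],"twist":0},{"claw":4,"delta_pos":[0,0,0],"twist":0},{"claw":4,"delta_pos":[0,0,0],"twist":0}]}}

```text
clock: 28.8
tcp_pos: [0.4931, 0.1796, 0.0095]
orientation: [-0.008, -0.001, 1.0, 0.001]
wrist_force: [-1.5, -2.0, 5.9]
finger_gap: 0.0443
```

```bash
python3 -c "
from h import *
rel((.5442,-.059,.115))"
```

```text
tcp [0.4931 0.1796 0.0095] toolx yaw -179.9 delta cm [ -4.89 -23.85 -10.68]
```

Request:
{"op": "play_rows", "data": {"moves": [{"claw":4,"delta_pos":[0,0,-5],"twist":0},{"claw":4,"delta_pos":[0,0,-10],"twist":0},{"claw":4,"delta_pos":[-0.7,-3,-14],"twist":0},{"claw":4,"delta_pos":[-1.7,-8,-15],"twist":0},{"claw":4,"delta_pos":[-3,-13,-15],"twist":0},{"claw":4,"delta_pos":[-4,-18,-15],"twist":0},{"claw":4,"delta_pos":[-4.9,-22,-14],"twist":0},{"claw":4,"delta_pos":[-4.9,-23.9,-12],"twist":0},{"claw":4,"delta_pos":[-4.9,-23.9,-10.5],"twist":0},{"claw":4,"delta_pos":[-4.9,-23.9,-10.5],"twist":0}]}}

```text
clock: 30.05
tcp_pos: [0.5424, -0.0588, 0.1106]
orientation: [-0.011, -0.001, 1.0, 0.001]
wrist_force: [-0.6, -0.5, -0.3]
finger_gap: 0.0441
```

```bash
python3 -c "
from h import *
print(get_state()['finger_gap']);rel((.545,-.059,.080))
im=imaging.read_camera('side')
cv2.imwrite('pics/g7.png',cv2.resize(im[180:250,230:300,::-1],(420,420),interpolation=cv2.INTER_CUBIC))"
```

```text
0.04410057791533895
tcp [ 0.5424 -0.0588  0.1106] toolx yaw -179.89 delta cm [-0.33 -0.03  3.06]
```

View pics/g7.png

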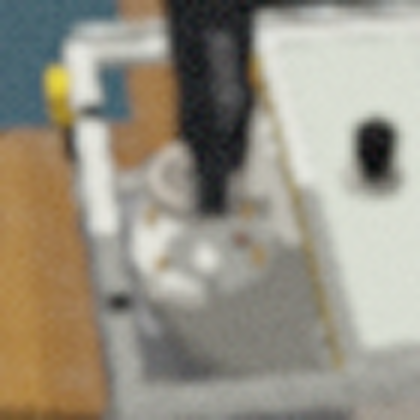

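Request:
{"op": "play_rows", "data": {"moves": [{"claw":4,"delta_pos":[-0.25,0,1],"twist":0},{"claw":4,"delta_pos":[-0.25,0,2.2],"twist":0},{"claw":4,"delta_pos":[-0.25,0,2.8],"twist":0},{"claw":4,"delta_pos":[-0.25,0,3.0],"twist":0},{"claw":4,"delta_pos":[-0.25,0,3.0],"twist":0}]}}

```text
clock: 30.72
tcp_pos: [0.5456, -0.0595, 0.0817]
orientation: [-0.009, -0.001, 1.0, 0.001]
wrist_force: [-0.6, 0.8, -0.8]
finger_gap: 0.044
```

Request:
{"op": "play_rows", "data": {"moves": [{"claw":4,"delta_pos":[0,0,0.15],"twist":0},{"claw":4,"delta_pos":[0,0,0.15],"twist":0},{"claw":5.2,"delta_pos":[0,0,0],"twist":0},{"claw":6.2,"delta_pos":[0,0,0],"twist":0},{"claw":6.8,"delta_pos":[0,0,-0.5],"twist":0},{"claw":6.8,"delta_pos":[0,0,-3],"twist":0},{"claw":6.8,"delta_pos":[0,0,-8],"twist":0},{"claw":6,"delta_pos":[0,-5,-10],"twist":0},{"claw":5,"delta_pos":[2,-10,-10],"twist":0},{"claw":5,"delta_pos":[6,-15,-10],"twist":0},{"claw":5,"delta_pos":[8.2,-19,-10],"twist":0},{"claw":5,"delta_pos":[8.2,-20.7,-10],"twist":0}]}}

```text
clock: 32.22
tcp_pos: [0.4645, -0.2689, 0.1834]
orientation: [-0.009, 0.001, 1.0, 0.001]
wrist_force: [-0.2, 0.7, -0.3]
finger_gap: 0.0498
```

```bash
python3 -c "
from h import *
t=imaging.read_camera('top');im=imaging.read_camera('side')
f=lambda a:cv2.resize(a[:,:,::-1],(390,390),interpolation=cv2.INTER_CUBIC)
cv2.imwrite('pics/g8.png',np.hstack([f(im[185:285,215:315]),f(t[150:220,250:320])]))
rel((.4637,-.2665,.119));print(bearings(t))"
```

```text
tcp [ 0.4661 -0.2686  0.1832] toolx yaw 179.95 delta cm [0.13 0.2  6.42]
[(141.91, 238.95, 16.8, 17.5, [0.395, 0.3346])]
```

View pics/g8.png

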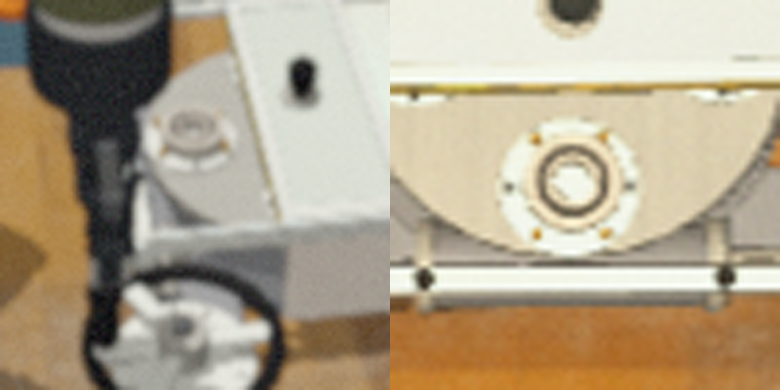

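Request:
{"op": "play_rows", "data": {"force": 30, "moves": [{"claw":5,"delta_pos":[0.1,0.2,2],"twist":0},{"claw":5,"delta_pos":[0.1,0.2,5],"twist":0},{"claw":5,"delta_pos":[0.1,0.2,6.3],"twist":0},{"claw":5,"delta_pos":[0.1,0.2,6.3],"twist":0},{"claw":1.5,"delta_pos":[0.1,0.2,6.3],"twist":0},{"claw":1.5,"delta_pos":[0.1,0.2,6.3],"twist":0},{"claw":1.5,"delta_pos":[0.1,0.2,6.3],"twist":0},{"claw":1.5,"delta_pos":[0.1,0.2,6.3],"twist":0},{"claw":1.5,"delta_pos":[0.1,0.2,6.3],"twist":0}]}}

```text
clock: 33.45
tcp_pos: [0.4646, -0.2655, 0.1212]
orientation: [-0.008, -0.001, 1.0, 0.0]
wrist_force: [0.2, -0.1, 5.7]
finger_gap: 0.0188
```

Request:
{"op": "play_rows", "data": {"moves": [{"claw":1.5,"delta_pos":[-0.6,2.4,0],"twist":0},{"claw":1.5,"delta_pos":[-2.3,4.2,0],"twist":0},{"claw":1.5,"delta_pos":[-4.7,4.9,0],"twist":0},{"claw":1.5,"delta_pos":[-7.1,4.3,0],"twist":0},{"claw":1.5,"delta_pos":[-8.9,2.6,0],"twist":0},{"claw":1.5,"delta_pos":[-9.6,0.2,0],"twist":0},{"claw":1.5,"delta_pos":[-9.0,-2.2,0],"twist":0},{"claw":1.5,"delta_pos":[-7.3,-4.0,0],"twist":0},{"claw":1.5,"delta_pos":[-4.9,-4.7,0],"twist":0},{"claw":1.5,"delta_pos":[-2.5,-4.1,0],"twist":0},{"claw":1.5,"delta_pos":[-0.7,-2.4,0],"twist":0},{"claw":1.5,"delta_pos":[0,0,0],"twist":0}]}}

```text
clock: 34.95
tcp_pos: [0.4643, -0.2676, 0.1213]
orientation: [-0.008, 0.001, 1.0, -0.002]
wrist_force: [9.1, -4.6, -0.9]
finger_gap: 0.0196
```

Request:
{"op": "play_rows", "data": {"moves": [{"claw":1.5,"delta_pos":[-0.6,2.4,0],"twist":0},{"claw":1.5,"delta_pos":[-2.3,4.2,0],"twist":0},{"claw":1.5,"delta_pos":[-4.7,4.9,0],"twist":0},{"claw":1.5,"delta_pos":[-7.1,4.3,0],"twist":0},{"claw":1.5,"delta_pos":[-8.9,2.6,0],"twist":0},{"claw":1.5,"delta_pos":[-9.6,0.2,0],"twist":0},{"claw":1.5,"delta_pos":[-9.0,-2.2,0],"twist":0},{"claw":1.5,"delta_pos":[-7.3,-4.0,0],"twist":0},{"claw":1.5,"delta_pos":[-4.9,-4.7,0],"twist":0},{"claw":1.5,"delta_pos":[-2.5,-4.1,0],"twist":0},{"claw":1.5,"delta_pos":[-0.7,-2.4,0],"twist":0},{"claw":1.5,"delta_pos":[0,0,0],"twist":0}]}}

```text
clock: 36.45
tcp_pos: [0.4643, -0.2676, 0.1213]
orientation: [-0.008, 0.001, 1.0, -0.002]
wrist_force: [7.7, -5.4, -1.0]
finger_gap: 0.019
```

Request:
{"op": "play_rows", "data": {"moves": [{"claw":1.5,"delta_pos":[0,0,0],"twist":0}]}}

```text
clock: 36.58
tcp_pos: [0.4645, -0.2641, 0.1212]
orientation: [-0.008, -0.001, 1.0, 0.001]
wrist_force: [0.7, 3.2, 7.6]
finger_gap: 0.0191
```

```bash
cat > nest.py <<'E'
from h import *
t=imaging.read_camera('top')
k=6;x0,y0,x1,y1=262,165,302,203
c=cv2.resize(t[y0:y1,x0:x1],None,fx=k,fy=k,interpolation=cv2.INTER_CUBIC)
g=c.min(axis=2);m=(g>205).astype(np.uint8)   # bright white nest disc
q=max(cv2.findContours(m,cv2.RETR_EXTERNAL,cv2.CHAIN_APPROX_NONE)[0],key=cv2.contourArea)
(u,v),a,_=cv2.fitEllipse(cv2.convexHull(q))
u=(u+.5)/k-.5+x0;v=(v+.5)/k-.5+y0;print('nest disc',u,v,np.array(a)/k,ray('top',u,v,.073))
hsv=cv2.cvtColor(c,cv2.COLOR_RGB2HSV);b=(hsv[...,1]>110)&(hsv[...,0]<28)
for st,ce,_ in blobs(b,10,2000):
    p=(ce+.5)/k-.5+[x0,y0];print('brass/copper',st[4],p.round(2),ray('top',*p,.084).round(4))
print(bearings(t));s=get_state();print(s['tcp_pos'],s['wrist_force'])
E
python3 nest.py
```

```text
nest disc 281.70471445719403 183.29237747192383 [24.34290568 25.43035889] [ 0.54350854 -0.05908777]
brass/copper 496 [265.38 165.47] [ 0.5904 -0.0152]
brass/copper 1314 [285.81 165.15] [ 0.591 -0.07 ]
brass/copper 82 [275.64 174.45] [ 0.5657 -0.0426]
brass/copper 59 [287.79 174.27] [ 0.5661 -0.075 ]
brass/copper 137 [281.58 176.47] [ 0.5602 -0.0584]
brass/copper 70 [275.8  191.51] [ 0.5195 -0.0427]
brass/copper 69 [287.98 191.51] [ 0.5195 -0.075 ]
[(141.93, 238.93, 16.7, 17.4, [0.395, 0.3345])]
[ 0.46450317 -0.26411478  0.12119448] [0.96028191 3.82923503 8.76251241]
```

Request:
{"op": "play_rows", "data": {"force": 40, "moves": [{"claw":4,"delta_pos":[0,0,0],"twist":0},{"claw":5,"delta_pos":[0,0,0],"twist":0},{"claw":5,"delta_pos":[0,0,-4],"twist":0},{"claw":6,"delta_pos":[0,2,-8],"twist":0},{"claw":6.8,"delta_pos":[0,8,-8],"twist":0},{"claw":6.8,"delta_pos":[0,14,-8],"twist":0},{"claw":6.8,"delta_pos":[0,20,-8],"twist":0},{"claw":6.8,"delta_pos":[1,26,-8],"twist":0},{"claw":6.8,"delta_pos":[2,32,-8],"twist":0},{"claw":6.8,"delta_pos":[3,38,-6],"twist":0},{"claw":6.8,"delta_pos":[4,44,-4],"twist":0},{"claw":6.8,"delta_pos":[5,50,-2],"twist":0}]}}

```text
clock: 38.12
tcp_pos: [0.4134, 0.2325, 0.1423]
orientation: [-0.009, -0.001, 1.0, 0.001]
wrist_force: [1.0, 0.1, 0.1]
finger_gap: 0.0679
```

```bash
python3 -c "
from h import *
rel((.3958,.3345,.05))"
```

```text
tcp [0.4134 0.2325 0.1423] toolx yaw -179.92 delta cm [ 1.58 10.19  9.28]
```

Request:
{"op": "play_rows", "data": {"moves": [{"claw":6.8,"delta_pos":[1.0,5,1],"twist":0},{"claw":6.8,"delta_pos":[1.7,10.2,4],"twist":0},{"claw":6.8,"delta_pos":[1.7,10.2,8],"twist":0},{"claw":6.8,"delta_pos":[1.7,10.2,9.5],"twist":0},{"claw":6.8,"delta_pos":[1.7,10.2,9.5],"twist":0}]}}

```text
clock: 38.75
tcp_pos: [0.3943, 0.3319, 0.0477]
orientation: [-0.011, -0.0, 1.0, 0.0]
wrist_force: [-0.4, 0.2, 0.1]
finger_gap: 0.0685
```

```bash
python3 -c "
from h import *
rel((.3960,.3345,.008));print(bearings(imaging.read_camera('top')))"
```

```text
tcp [0.3943 0.3319 0.0477] toolx yaw -179.95 delta cm [-0.26  0.26  3.96]
[]
```

Request:
{"op": "play_rows", "data": {"moves": [{"claw":6.8,"delta_pos":[-0.2,0.1,2],"twist":0},{"claw":6.8,"delta_pos":[-0.2,0.1,3.5],"twist":0},{"claw":6.8,"delta_pos":[-0.2,0.1,4],"twist":0},{"claw":6.8,"delta_pos":[-0.2,0.1,4],"twist":0}]}}

```text
clock: 39.3
tcp_pos: [0.3964, 0.3338, 0.0088]
orientation: [-0.009, -0.001, 1.0, 0.001]
wrist_force: [-0.2, -0.7, 0.5]
finger_gap: 0.0681
```

Request:
{"op": "play_rows", "data": {"moves": [{"claw":4,"delta_pos":[0,0,0],"twist":0},{"claw":4,"delta_pos":[0,0,0],"twist":0},{"claw":4,"delta_pos":[0,0,0],"twist":0},{"claw":4,"delta_pos":[0,0,0],"twist":0},{"claw":4,"delta_pos":[0,0,0],"twist":0}]}}

```text
clock: 39.92
tcp_pos: [0.3968, 0.3344, 0.0097]
orientation: [-0.009, -0.001, 1.0, 0.001]
wrist_force: [-1.1, -0.4, 5.1]
finger_gap: 0.0444
```

```bash
python3 -c "
from h import *
rel((.5446,-.059,.115))"
```

```text
tcp [0.3968 0.3344 0.0097] toolx yaw -179.89 delta cm [-14.53 -39.34 -10.88]
```

Request:
{"op": "play_rows", "data": {"moves": [{"claw":4,"delta_pos":[0,0,-5],"twist":0},{"claw":4,"delta_pos":[0,0,-10],"twist":0},{"claw":4,"delta_pos":[-1,-3,-14],"twist":0},{"claw":4,"delta_pos":[-3,-8,-15],"twist":0},{"claw":4,"delta_pos":[-5,-13,-15],"twist":0},{"claw":4,"delta_pos":[-7,-18,-15],"twist":0},{"claw":4,"delta_pos":[-9,-23,-15],"twist":0},{"claw":4,"delta_pos":[-11,-28,-15],"twist":0},{"claw":4,"delta_pos":[-13,-33,-15],"twist":0},{"claw":4,"delta_pos":[-14.5,-38,-14],"twist":0},{"claw":4,"delta_pos":[-14.5,-39.4,-12],"twist":0},{"claw":4,"delta_pos":[-14.5,-39.4,-12],"twist":0}]}}

```text
clock: 41.42
tcp_pos: [0.5428, -0.0607, 0.1237]
orientation: [-0.011, 0.0, 1.0, 0.001]
wrist_force: [0.5, 0.8, -1.7]
finger_gap: 0.0446
```

```bash
python3 -c "
from h import *
print(get_state()['finger_gap']);rel((.5448,-.059,.080))
im=imaging.read_camera('side')
cv2.imwrite('pics/g9.png',cv2.resize(im[180:250,230:300,::-1],(420,420),interpolation=cv2.INTER_CUBIC))"
```

```text
0.04463586832439902
tcp [ 0.5428 -0.0607  0.1237] toolx yaw 179.96 delta cm [-0.3   0.16  4.37]
```

View pics/g9.png

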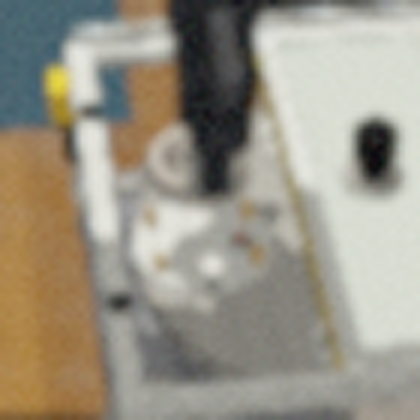

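The bearing is held level over an empty nest, with dowels at crop pixels (150,215), (160,262), (245,210) and (257,255). Lowering it now.

Request:
{"op": "play_rows", "data": {"moves": [{"claw":4,"delta_pos":[-0.2,0.1,1.5],"twist":0},{"claw":4,"delta_pos":[-0.2,0.1,3.2],"twist":0},{"claw":4,"delta_pos":[-0.2,0.1,4.0],"twist":0},{"claw":4,"delta_pos":[-0.2,0.1,4.3],"twist":0},{"claw":4,"delta_pos":[-0.2,0.1,4.3],"twist":0}]}}

```text
clock: 42.1
tcp_pos: [0.5456, -0.0585, 0.0824]
orientation: [-0.009, -0.001, 1.0, 0.001]
wrist_force: [-0.2, -0.7, -0.7]
finger_gap: 0.0445
```

Request:
{"op": "play_rows", "data": {"moves": [{"claw":4,"delta_pos":[0.05,0,0.2],"twist":0},{"claw":4,"delta_pos":[0.05,0,0.2],"twist":0},{"claw":5.2,"delta_pos":[0.05,0,0],"twist":0},{"claw":6.2,"delta_pos":[0,0,0],"twist":0},{"claw":6.8,"delta_pos":[0,0,-0.5],"twist":0},{"claw":6.8,"delta_pos":[0,0,-3],"twist":0},{"claw":6.8,"delta_pos":[0,0,-8],"twist":0},{"claw":6,"delta_pos":[0,-5,-10],"twist":0},{"claw":5,"delta_pos":[2,-10,-10],"twist":0},{"claw":5,"delta_pos":[6,-15,-10],"twist":0},{"claw":5,"delta_pos":[8.2,-19,-10],"twist":0},{"claw":5,"delta_pos":[8.2,-20.7,-10],"twist":0}]}}

```text
clock: 43.6
tcp_pos: [0.4642, -0.2682, 0.1838]
orientation: [-0.009, 0.001, 1.0, 0.001]
wrist_force: [0.2, 0.4, 0.2]
finger_gap: 0.05
```

```bash
python3 -c "
from h import *
t=imaging.read_camera('top');im=imaging.read_camera('side')
f=lambda a:cv2.resize(a[:,:,::-1],(390,390),interpolation=cv2.INTER_CUBIC)
cv2.imwrite('pics/g10.png',np.hstack([f(im[185:285,215:315]),f(t[150:220,250:320])]))
rel((.4640,-.2655,.1205));print(bearings(t))"
```

```text
tcp [ 0.4658 -0.2679  0.1836] toolx yaw 179.95 delta cm [0.07 0.23 6.31]
[]
```

View pics/g10.png

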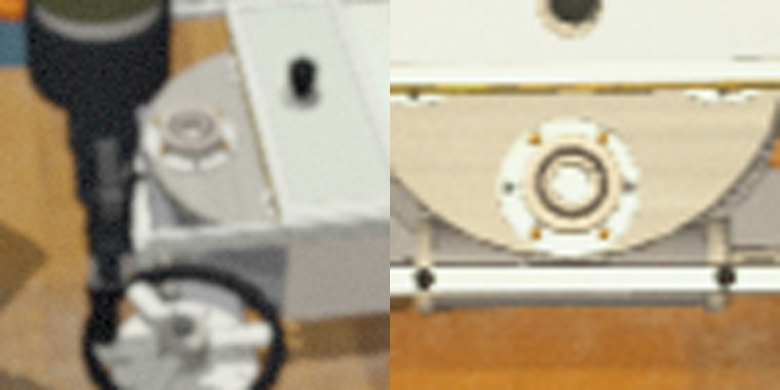

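The third bearing is seated between the four dowels (571,182) and the mat has no steel bearings left. Cranking again.

Request:
{"op": "play_rows", "data": {"force": 30, "moves": [{"claw":5,"delta_pos":[0.1,0.2,2],"twist":0},{"claw":5,"delta_pos":[0.1,0.2,5],"twist":0},{"claw":5,"delta_pos":[0.1,0.2,6.3],"twist":0},{"claw":5,"delta_pos":[0.1,0.2,6.3],"twist":0},{"claw":1.5,"delta_pos":[0.1,0.2,6.3],"twist":0},{"claw":1.5,"delta_pos":[0.1,0.2,6.3],"twist":0},{"claw":1.5,"delta_pos":[0.1,0.2,6.3],"twist":0},{"claw":1.5,"delta_pos":[0.1,0.2,6.3],"twist":0},{"claw":1.5,"delta_pos":[0.1,0.2,6.3],"twist":0}]}}

```text
clock: 44.82
tcp_pos: [0.4642, -0.2641, 0.1216]
orientation: [-0.008, -0.001, 1.0, 0.001]
wrist_force: [1.7, 3.9, 6.3]
finger_gap: 0.0191
```

Request:
{"op": "play_rows", "data": {"moves": [{"claw":1.5,"delta_pos":[-0.6,2.4,0],"twist":0},{"claw":1.5,"delta_pos":[-2.3,4.2,0],"twist":0},{"claw":1.5,"delta_pos":[-4.7,4.9,0],"twist":0},{"claw":1.5,"delta_pos":[-7.1,4.3,0],"twist":0},{"claw":1.5,"delta_pos":[-8.9,2.6,0],"twist":0},{"claw":1.5,"delta_pos":[-9.6,0.2,0],"twist":0},{"claw":1.5,"delta_pos":[-9.0,-2.2,0],"twist":0},{"claw":1.5,"delta_pos":[-7.3,-4.0,0],"twist":0},{"claw":1.5,"delta_pos":[-4.9,-4.7,0],"twist":0},{"claw":1.5,"delta_pos":[-2.5,-4.1,0],"twist":0},{"claw":1.5,"delta_pos":[-0.7,-2.4,0],"twist":0},{"claw":1.5,"delta_pos":[0,0,0],"twist":0}]}}

```text
clock: 46.32
tcp_pos: [0.464, -0.2673, 0.1216]
orientation: [-0.008, 0.001, 1.0, -0.002]
wrist_force: [8.6, -6.4, -2.2]
finger_gap: 0.0194
```

Request:
{"op": "play_rows", "data": {"moves": [{"claw":1.5,"delta_pos":[-0.6,2.4,0],"twist":0},{"claw":1.5,"delta_pos":[-2.3,4.2,0],"twist":0},{"claw":1.5,"delta_pos":[-4.7,4.9,0],"twist":0},{"claw":1.5,"delta_pos":[-7.1,4.3,0],"twist":0},{"claw":1.5,"delta_pos":[-8.9,2.6,0],"twist":0},{"claw":1.5,"delta_pos":[-9.6,0.2,0],"twist":0},{"claw":1.5,"delta_pos":[-9.0,-2.2,0],"twist":0},{"claw":1.5,"delta_pos":[-7.3,-4.0,0],"twist":0},{"claw":1.5,"delta_pos":[-4.9,-4.7,0],"twist":0},{"claw":1.5,"delta_pos":[-2.5,-4.1,0],"twist":0},{"claw":1.5,"delta_pos":[-0.7,-2.4,0],"twist":0},{"claw":1.5,"delta_pos":[0,0,0],"twist":0}]}}

```text
clock: 47.82
tcp_pos: [0.464, -0.2674, 0.1217]
orientation: [-0.008, 0.001, 1.0, -0.002]
wrist_force: [8.7, -5.8, -2.7]
finger_gap: 0.019
```

Request:
{"op": "play_rows", "data": {"moves": [{"claw":1.5,"delta_pos":[0,0,0],"twist":0},{"claw":4,"delta_pos":[0,0,0],"twist":0},{"claw":5,"delta_pos":[0,0,0],"twist":0},{"claw":5,"delta_pos":[0,0,-5],"twist":0},{"claw":5,"delta_pos":[0,0,-9],"twist":0},{"claw":5,"delta_pos":[0,0,-9],"twist":0}]}}

```text
clock: 48.58
tcp_pos: [0.4666, -0.2658, 0.2134]
orientation: [-0.007, -0.001, 1.0, -0.001]
wrist_force: [-0.5, -0.2, -0.3]
finger_gap: 0.0499
```

```bash
python3 nest.py; python3 -c "
from h import *
t=imaging.read_camera('top')
c=t[125:165,262:302].max(axis=2);k=cv2.resize(c,None,fx=6,fy=6,interpolation=cv2.INTER_CUBIC)
for st,ce,_ in blobs(k<90,200,9000):
  p=(ce+.5)/6-.5+[262,125];print('knob',st,p,ray('top',*p,.137))
rel((.6226,-.0585,.118))"
```

```text
nest disc 281.67039489746094 183.28461074829102 [24.39734904 25.53879547] [ 0.54353007 -0.05899552]
brass/copper 481 [265.25 165.47] [ 0.5904 -0.0148]
brass/copper 1322 [285.7  165.16] [ 0.591  -0.0697]
brass/copper 76 [275.66 174.45] [ 0.5657 -0.0426]
brass/copper 58 [287.81 174.25] [ 0.5661 -0.0751]
brass/copper 138 [281.56 176.45] [ 0.5602 -0.0583]
brass/copper 69 [275.81 191.52] [ 0.5195 -0.0427]
brass/copper 68 [287.98 191.5 ] [ 0.5195 -0.075 ]
[]
[ 0.46575085 -0.26512755  0.21131861] [-0.07034099  0.06374338 -0.46624005]
knob [ 101  119   48   54 2036] [282.35322528 148.90766208] [ 0.62161345 -0.05847518]
tcp [ 0.465  -0.2645  0.2099] toolx yaw -179.92 delta cm [-15.96  20.56   8.93]
```

Request:
{"op": "play_rows", "data": {"force": 30, "moves": [{"claw":5.5,"delta_pos":[-3,4,0],"twist":0},{"claw":5.5,"delta_pos":[-6,8,0],"twist":0},{"claw":5.5,"delta_pos":[-9,12,0],"twist":0},{"claw":5.5,"delta_pos":[-12,16,0],"twist":0},{"claw":5.5,"delta_pos":[-15.9,20.6,1],"twist":0},{"claw":5.5,"delta_pos":[-15.9,20.6,3],"twist":0},{"claw":5.5,"delta_pos":[-15.9,20.6,5],"twist":0},{"claw":5.5,"delta_pos":[-15.9,20.6,5],"twist":0}]}}

```text
clock: 49.68
tcp_pos: [0.6204, -0.0572, 0.1539]
orientation: [-0.013, -0.001, 1.0, 0.002]
wrist_force: [-0.1, -0.1, 0.2]
finger_gap: 0.0549
```

```bash
python3 -c "
from h import *
rel((.622,-.0585,.122))"
```

```text
tcp [ 0.6204 -0.0572  0.1539] toolx yaw -179.88 delta cm [-0.24 -0.14  3.19]
```

Request:
{"op": "play_rows", "data": {"moves": [{"claw":5.5,"delta_pos":[-0.1,-0.1,2],"twist":0},{"claw":5.5,"delta_pos":[-0.1,-0.1,3.1],"twist":0},{"claw":5.5,"delta_pos":[-0.1,-0.1,3.1],"twist":0},{"claw":2,"delta_pos":[-0.1,-0.1,3.1],"twist":0},{"claw":2,"delta_pos":[-0.1,-0.1,3.1],"twist":0},{"claw":2,"delta_pos":[-0.1,-0.1,3.1],"twist":0},{"claw":2,"delta_pos":[-0.1,-0.1,3.1],"twist":0}]}}

```text
clock: 50.55
tcp_pos: [0.6237, -0.0582, 0.1279]
orientation: [-0.008, -0.001, 1.0, 0.001]
wrist_force: [0.2, 3.4, 5.6]
finger_gap: 0.0217
```

Request:
{"op": "play_rows", "data": {"moves": [{"claw":2,"delta_pos":[1.2,0,0],"twist":0},{"claw":2,"delta_pos":[2.4,0,0],"twist":0},{"claw":2,"delta_pos":[3.6,0,0],"twist":0},{"claw":2,"delta_pos":[4.8,0,0],"twist":0},{"claw":2,"delta_pos":[6.0,0,0],"twist":0},{"claw":2,"delta_pos":[7.0,0,0],"twist":0},{"claw":2,"delta_pos":[8.0,0,0],"twist":0},{"claw":2,"delta_pos":[8.5,0,0],"twist":0},{"claw":2,"delta_pos":[8.7,0,0],"twist":0},{"claw":2,"delta_pos":[8.8,0,0],"twist":0}]}}

```text
clock: 51.8
tcp_pos: [0.5395, -0.0587, 0.1281]
orientation: [-0.005, -0.001, 1.0, 0.002]
wrist_force: [16.7, 5.9, -10.7]
finger_gap: 0.0213
```

Request:
{"op": "play_rows", "data": {"moves": [{"claw":4,"delta_pos":[0,0,0],"twist":0},{"claw":5.5,"delta_pos":[0,0,0],"twist":0},{"claw":5.5,"delta_pos":[0,0,0],"twist":0},{"claw":5.5,"delta_pos":[0,0,-3],"twist":0},{"claw":5.5,"delta_pos":[0,0,-7],"twist":0},{"claw":5.5,"delta_pos":[2,-5,-11],"twist":0},{"claw":5.5,"delta_pos":[5,-10,-12],"twist":0},{"claw":5.5,"delta_pos":[8,-15,-12],"twist":0},{"claw":5.5,"delta_pos":[11,-20,-12],"twist":0},{"claw":5.5,"delta_pos":[11,-25,-12],"twist":0},{"claw":5.5,"delta_pos":[11,-25,-12],"twist":0}]}}

```text
clock: 53.18
tcp_pos: [0.4269, -0.3127, 0.2495]
orientation: [-0.009, 0.002, 1.0, 0.0]
wrist_force: [-0.0, 0.6, 0.7]
finger_gap: 0.0551
```

```bash
python3 -c "
from h import *
t=imaging.read_camera('top')
c=t[145:190,262:302].max(axis=2);k=cv2.resize(c,None,fx=6,fy=6,interpolation=cv2.INTER_CUBIC)
for st,ce,_ in blobs(k<90,200,9000):
  p=(ce+.5)/6-.5+[262,145];print('knob',st,p,ray('top',*p,.137))
cv2.imwrite('pics/fin.png',cv2.resize(t[60:270,30:400,::-1],(790,448),interpolation=cv2.INTER_CUBIC));print(get_state()['wrist_force'])"
```

```text
knob [ 103  192   51   52 2033] [282.9106001  180.89436793] [ 0.53879647 -0.05908824]
[ 0.3992495   0.29924103 -0.56295469]
```

View pics/fin.png

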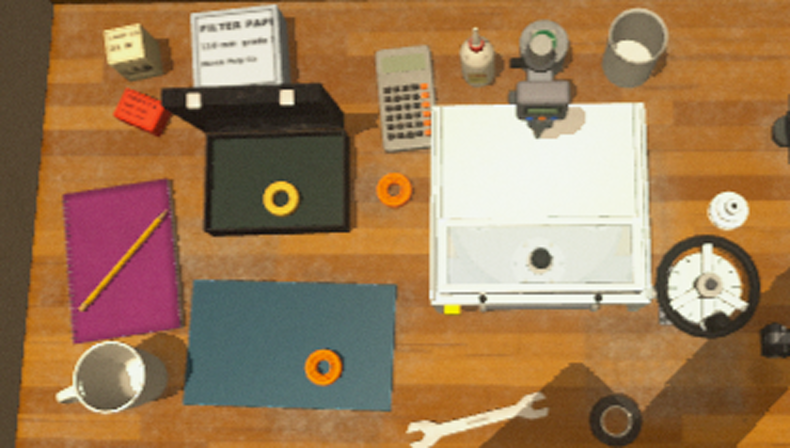

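The final view shows:
- The ring flat in the case at (281,198) and the mat holding only the orange look-alike at (323,367).
- The guard shut against the front bar, with its knob at (541,258).
- The other things on the bench where they were.

```bash
python3 -c "
from workcell import env;print(env.hand_in())"
```

```text
the job is handed in; nothing more can be done
None
```

The job is done and handed in at about 53 s of the 210 s allowed. The brass ring lies flat in its case, and all three steel bearings went into nests at the front. Each was followed by two clockwise wheel turns, so all three are now under the hood. The guard was then slid shut by its knob.

**Last checks**
- **Table:** it is on station with an empty nest at the front. The nest disc measured (0.5435, -0.0590), matching where the first nest stood.
- **Mat and bench:** no steel bearings are left on the mat. The orange look-alikes, the pulley and the other things on the bench appear unmoved.
- **Guard:** by the arm it travelled 84.2 mm and pressed against its stop with about 17 N. By the camera the knob moved 82.8 mm, which is within calibration error.

**Not confirmed or off**
- **Seating:** the camera put the second bearing about 2 mm toward the rear of its nest centre, at the edge of the play, and the other two looked similar. All three looked flat between their dowels, but the sensing pins could not be read directly.
- **Tool tilt:** early on the last joint reached its range limit and the tool tilted by about 2.6°. The ring was placed with that tilt and lay flat afterwards. I corrected the tilt to about 1° before handling the bearings.
- **Knocked bearing:** one bearing was shifted about 3 cm during the run, and I found it again before picking it up.

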